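Hook the vial carrier out of the cleaning tank

ROBOT

A 7-joint arm with a two-finger parallel gripper is mounted at the origin on the work surface. World frame = base frame: x ahead of the robot, y to its left, z up, the work surface at z = 0. Lengths are in mm, angles in degrees, forces in N, time in s.
With the tool pointing down it reaches from about 425 to 875 mm from the base axis. Payload 4.7 kg.
Tool frame: the origin (TCP) lies at the very end of the fingers, on their centre line; the grasp point (between the pads) lies hold_point_z behind it (hold_point_z is the distance from the TCP to the grasp point, in mm); x points along the fingers, z is the direction in which the jaws open and shut, and the axes are right-handed (so a half turn about x gives the same grasp; the last joint's range is limited). The gripper opens to 87 mm and grips with 3 to 60 N. Pads are 19 mm wide; open, the fingers measure 117 mm over their backs; the gripper's body (75 mm by 190 mm) begins 51 mm behind the grasp point.
Start: joints at [-70.697, 18.392, -4.016, 83.108, 1.295, 78.541, -3.26], TCP at [206.223, 616.44, 222.587] pointing down, gripper open.
Joint ranges: [-163.93, 163.93], [-17.29, 119.83], [-79.2, 71.16], [3.27, 140.29], [-89.18, 269.18], [5.43, 117.66], [-154.24, 154.24]. Speed limits (degrees/s): [147.25, 147.25, 180, 180, 180, 180, 180].

INTERFACE

Orientations are given as [roll, pitch, yaw] about the fixed x, y, z axes, in that order (R = Rz(yaw) Ry(pitch) Rx(roll)).
In Python, from plant import read_state, snapshot, camera_model, finish_job, hold_point_z gives the robot as it stands.
- The arm moves only by the tool servo_tool, never from a script. Its argument "rows" is one flat list of numbers, 7 for each row, row after row: the finger opening in mm, from 0 to 87, then the shift along the tool's x, y, z in mm, then the turn, a rotation vector about the tool's x, y, z in degrees. In form: [jaw, tx, ty, tz, ax, ay, az, jaw, tx, ty, tz, ax, ay, az, ...]. A call has 1 to 8 rows; each row is the pose to reach, as a shift and turn from the pose measured when the call began, along the tool's axes at that moment; what a row does not reach only later rows make up. A row lasts 1/10 s, in which the tool goes at most 50 mm and 8.59 degrees, less where a joint would pass 70% of its speed; a pose out of reach is approached as far as the arm can. A call with a gripper value outside its range is refused whole. The fingers move at their own pace and stop on an object; the grip force is fixed at half the most. Time passes only in rows, so rows that repeat a pose let the fingers close. It gives the time, the measured TCP pose, the force and the opening at its end, in the units of the state.
- read_state(): the state, without advancing time (a new reading comes with each control period).
- snapshot(name): name is "side" or "top"; returns the picture (384x512x3 uint8, red, green, blue); there is no depth.
- camera_model(name): a dict with "fx", "fy", "cx", "cy" (pixels), "k1" (the pictures are not rectified: a ray, as slopes to the right and down, at radius r is drawn at 1 + k1 r^2 times it, then the intrinsics apply), "xyz" and "orientation" of the camera in the world. Camera axes: x right, y up, looking along -z (the intrinsics and any distortion apply to the point x, -y, -z); pixel columns grow to the right and rows downward; lengths in mm; the calibration is good to about 2 mm. A picture is of the moment at which its call begins. camera_model takes no time and is no camera call.
- finish_job(): hands the job in, once; it reports no verdict.
The state is a dict: "time": time; "joint_positions": joint angles; "joint_velocities": joint speeds; "joint_torque": joint torques, N m; "ee_pos": TCP position; "ee_rot": TCP orientation; "ft_force": force on the tool from outside, world axes, zero at the start; "moment": the same for the moment, N m; "opening": opening from 0.0 (shut) to 1.0 (fully open).
Only numpy, scipy, OpenCV 4.12 (cv2) and the standard library are available. Lean on these libraries where they do the work, as an engineer would, in place of code of your own. Each camera call takes 0.05 s, during which the arm holds its last target.

TASK

Take the hook rod from its stand, feel for the lifting hole of the vial carrier that hangs inside the narrow cleaning tank, and lift the carrier out on the hook, keeping it upright and never touching it with the gripper. Stand it flat in the drain tray, unhook, and hang the rod back in its stand. Work gently (pushes of a few newtons: the vials are glass) and leave the other things on the bench where they are.

Things in the scene. Friction and masses are not known exactly. Their poses are not given: they have to be found in the camera images.
- rod_grip (a point): Centre of the black handle of the upright steel hook rod: 18 x 18 mm square, 50 mm tall; grip it from above across y. z up, x the way the hook foot points. A 26 x 26 x 4 mm collar sits under the handle, its underside 31 mm below this point; the rod below it is 8 mm thick. 140 g.
- rod_foot (a point): On the rod's level foot, at half its length: 120 mm below rod_grip and 12 mm ahead (x) of the rod's axis. The foot is 6 mm thick, runs from the rod's axis and reaches 27 mm in x from it; its end turns up as a small tip whose top is 8 mm above this point. Underside 3 mm below this point.
- rod: The whole hook rod; origin and axes the same as rod_grip.
- tank: Fixed white plastic cleaning tank, open on top, 100 (x) x 82 (y) mm outside (108 x 90 over the rim band), 135 mm tall, walls and floor 6 mm. Origin under its centre, on the bench; z up. On both y walls inside, ledges 7 mm deep, 60 mm long, top 32 mm above the bench, with 10 mm high stops at their ends, carry the carrier's ears.
- carrier: Loose steel vial carrier, 0.35 to 0.7 kg, hanging by two ears in the tank, its x along the tank's x within 2 degrees. Origin at the centre of its underside, 14 mm above the bench at the start; z up. Pan 48 x 48 x 24 mm; four glass vials end 34 mm up; ears reach y = +-33 mm, 18 to 23 mm up; two 6 mm posts at y = +-14 mm rise to 96 mm. A few newtons sideways tip it.
- carrier_mid (a point): Point fixed on the carrier, 60 mm above its origin, midway between the posts. In its y-z plane a 4 mm thick, 36 mm wide, 56 mm tall lifting plate is clamped to the posts. Its height is not measured and differs each time: its flat top edge is 0 to 34 mm above this point. It bears touching from above and does not slip. Its hole is told under carrier_hang.
- carrier_hang (a point): Point fixed on the carrier, 42 mm above its origin: here is the centre of the lifting plate's hole when the plate is clamped lowest (hole 20 mm wide in y, 18 mm tall, right through along x). The hole's centre is always 18 mm below the plate's top edge. The carrier hangs level from a hook through the hole; nothing else on it can be hooked.
- stand: Fixed rod stand, origin on the bench under the hanging rod; z up. Two level prongs along x, top 110 mm up, each 8 mm wide, with a slot 16 mm wide between them, open at the -x end (x = -26 mm) and closed by an upright at x = +52 to +64 mm. The rod is in the slot, collar on the prongs, foot pointing to +x. Base plate 12 mm thick, x from -40 to +70 mm.
- stand_seat (a point): Point fixed on the stand where rod_grip is when the rod hangs home: 141 mm above the stand's origin.
- tray: Fixed low steel drain tray, 112 x 112 mm outside, rim 12 mm high, walls and floor 6 mm thick. Origin under its centre, on the bench; z up. The carrier fits in it at any yaw.
- amber: Bystander: amber glass bottle, 68 mm wide, 170 mm tall; origin at the centre of its underside.
- flask: Bystander: conical glass flask, 86 mm wide, 120 mm tall; origin at the centre of its underside.
- jar: Bystander: small white jar, 44 mm wide, 55 mm tall; origin at the centre of its underside.
- beaker: Bystander: small glass beaker, 52 mm wide, 60 mm tall; origin at the centre of its underside.
- tuberack: Bystander: white rack with tubes, 60 x 150 mm, 127 mm tall; origin at the centre of its underside.
- spatula: Bystander: metal spatula 160 mm long lying on the bench.
- washbottle: Bystander: white bottle, 64 mm wide, 150 mm tall; origin at the centre of its underside.

How it is judged:
By the outcome, as a careful person would: the job done as asked, in the order asked, and still so for the second after the job is handed in, with the robot touching nothing.
It also fails if it takes over 72 s, if anything falls off the work surface, if the arm or the gripper's body presses on something with over 40 N, if the wrist force passes 120 N, or if a joint passes its speed limit or range.

## Working session

There is one attempt and no reset: what is moved stays moved. The work goes in short steps, Python scripts to look and compute and a tool call to move; the robot and the scene stay as the last step left them, time stands still between calls to the robot, and variables do not carry over. Pictures are saved under pics/ and viewed, and the job is handed in when it is done.

Besides the shell and the picture viewer there is one more tool, called after "Emit:" by a JSON object that holds its "method" and its "body". servo_tool: Moves the arm, as the interface text tells. Its arguments: {"type":"object","properties":{"rows":{"type":"array","items":{"type":"number"}}},"required":["rows"]}

```bash
ls; mkdir -p pics; python3 - <<'E'
from plant import *
import cv2,json
print(hold_point_z if not callable(hold_point_z) else hold_point_z())
print(read_state())
for n in("side","top"):
    print(n,camera_model(n))
    cv2.imwrite(f"pics/{n}0.png",cv2.cvtColor(snapshot(n),cv2.COLOR_RGB2BGR))
E
```

```text
pics
18.700000000000003
{'time': 0.0, 'joint_positions': array([-70.70034528,  18.43977208,  -4.0156462 ,  83.17547437,
         1.29408433,  78.54121748,  -3.2599513 ]), 'joint_velocities': array([-0.00594953, -0.02047044, -0.13095883, -0.00098311, -0.02578681,
        0.12897423,  0.05000387]), 'joint_torque': array([ 6.22322859e-04, -4.91285205e+01, -4.03271439e-01, -3.12521839e+01,
       -6.38020132e-02,  4.38769755e-02,  1.85271902e-04]), 'ee_pos': array([206.02327521, 615.89212782, 221.44844368]), 'ee_rot': array([-177.49098724,   89.88862405, -105.98090482]), 'ft_force': array([-0.02284218,  0.63061985, -1.34285948]), 'moment': array([ 0.00178265,  0.03070113, -0.04469079]), 'opening': 1.0009640370921198}
side {'fx': 363.23933734407655, 'fy': 363.23933734407655, 'cx': 258.2171160707168, 'cy': 196.52110870882544, 'k1': 0.012369225226691838, 'xyz': array([331.41791081, 683.41319815, 821.00836314]), 'orientation': array([  44.65606717,    0.37041424, -163.00168076])}
top {'fx': 413.0005227975424, 'fy': 413.0005227975424, 'cx': 255.92747748838514, 'cy': 190.15774573188114, 'k1': -0.060337775272725935, 'xyz': array([ 440.51370099,   10.04270301, 1235.78208552]), 'orientation': array([  6.12138148,   0.44306719, -91.0474929 ])}
```

View pics/side0.png

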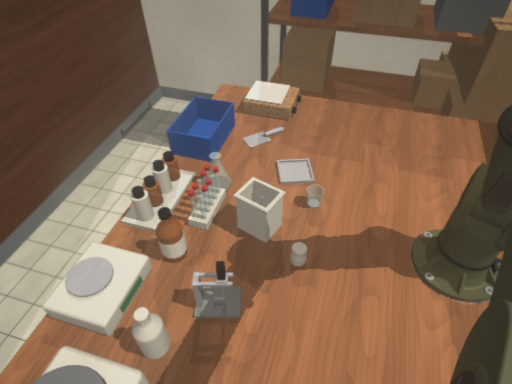

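View pics/top0.png

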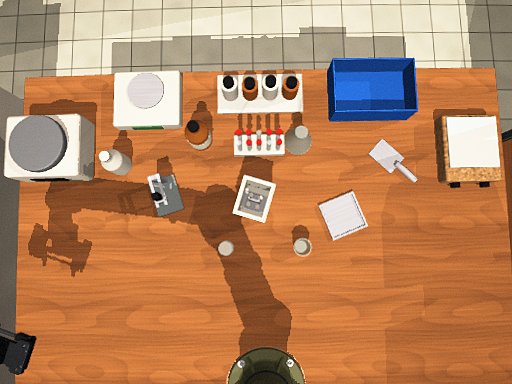

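The top view shows the stand near (165,195), the tank near (255,198) and the tray near (343,215). The side view shows the stand at (217,290), the tank at (260,208) and the tray at (296,171). I'll zoom in on each.

```bash
cat > h.py <<'E'
import numpy as np,cv2
from plant import *
from scipy.spatial.transform import Rotation as R
from scipy.optimize import least_squares
def proj(n,P):
    c=camera_model(n);r=R.from_euler('xyz',c['orientation'],degrees=True)
    p=r.inv().apply(np.atleast_2d(P)-c['xyz']); u=p[:,0]/-p[:,2]; v=-p[:,1]/-p[:,2]
    k=1+c['k1']*(u*u+v*v)
    return np.c_[c['fx']*u*k+c['cx'],c['fy']*v*k+c['cy']]
def unproj(n,px,z):
    f=lambda q:(proj(n,[q[0],q[1],z])[0]-px)
    s=least_squares(f,[550,0],x_scale=100);return s.x
def crop(n,name,x0,y0,w,h,s,img=None):
    i=snapshot(n) if img is None else img
    i=i[y0:y0+h,x0:x0+w]
    i=cv2.resize(i,None,fx=s,fy=s,interpolation=cv2.INTER_CUBIC)
    i=cv2.cvtColor(i,cv2.COLOR_RGB2BGR)
    for k in range(0,w,10):
        cv2.putText(i,str(x0+k),(k*s,8),0,.3,(0,255,255),1);cv2.line(i,(k*s,10),(k*s,14),(0,255,255),1)
    for k in range(0,h,10):
        cv2.putText(i,str(y0+k),(0,k*s+3),0,.3,(0,255,255),1)
    cv2.imwrite('pics/'+name,i)
def fit(corr,x0=(550,0,0)):
    """corr: list (cam, local pt, pixel)"""
    def T(q,l):
        a=np.radians(q[2]);c,s=np.cos(a),np.sin(a)
        return [q[0]+c*l[0]-s*l[1],q[1]+s*l[0]+c*l[1],l[2]]
    f=lambda q:np.concatenate([proj(n,T(q,l))[0]-px for n,l,px in corr])
    s=least_squares(f,x0,x_scale=[100,100,30]);return s.x,s.fun.reshape(-1,2)
E
python3 - <<'E'
from h import *
t=cv2.cvtColor(cv2.imread('pics/top0.png'),cv2.COLOR_BGR2RGB)
s=cv2.cvtColor(cv2.imread('pics/side0.png'),cv2.COLOR_BGR2RGB)
crop('top','t_stand.png',135,160,60,60,10,t)
crop('top','t_tank.png',225,165,60,60,10,t)
crop('top','t_tray.png',310,180,70,70,8,t)
crop('side','s_stand.png',180,250,80,75,8,s)
crop('side','s_tank.png',225,170,70,75,8,s)
crop('side','s_tray.png',265,150,60,45,10,s)
E
```

```text
(no output)
```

View pics/t_stand.png

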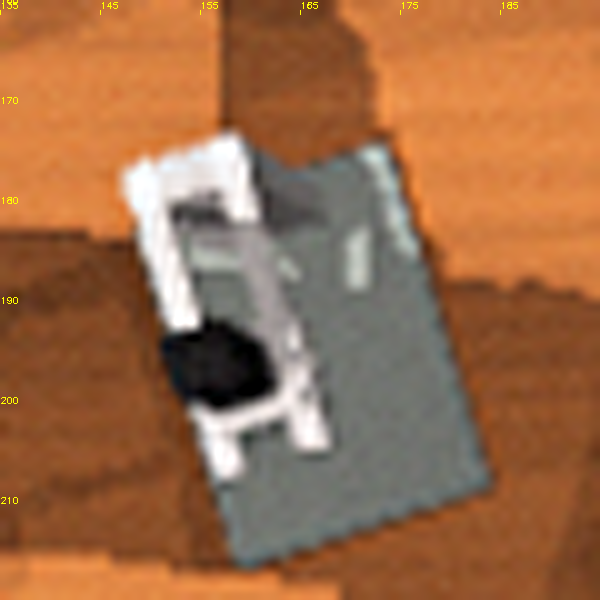

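View pics/t_tank.png

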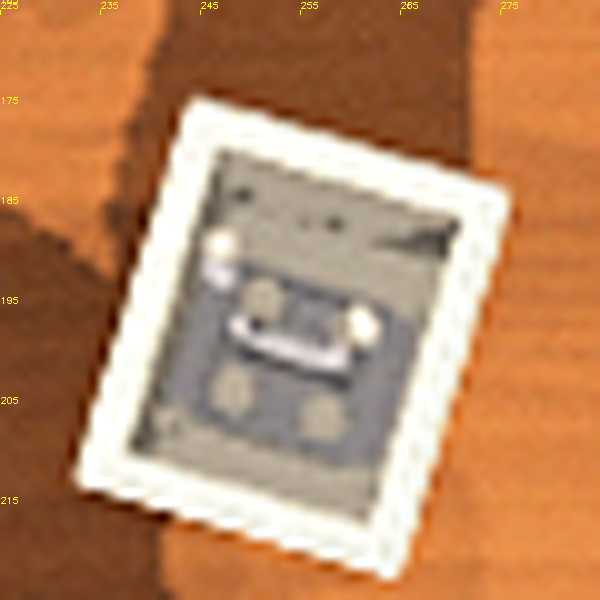

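View pics/t_tray.png

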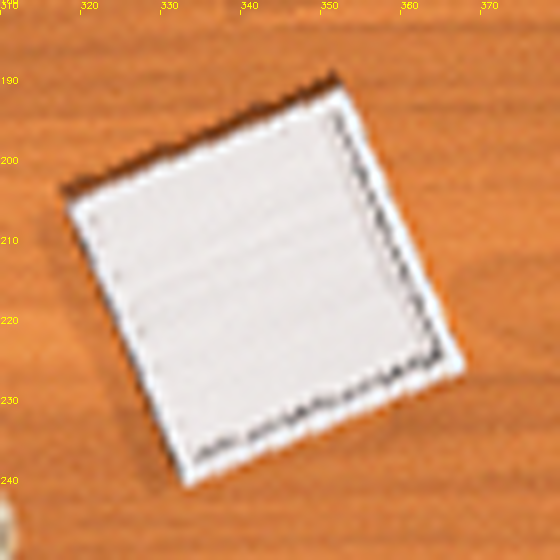

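View pics/s_stand.png

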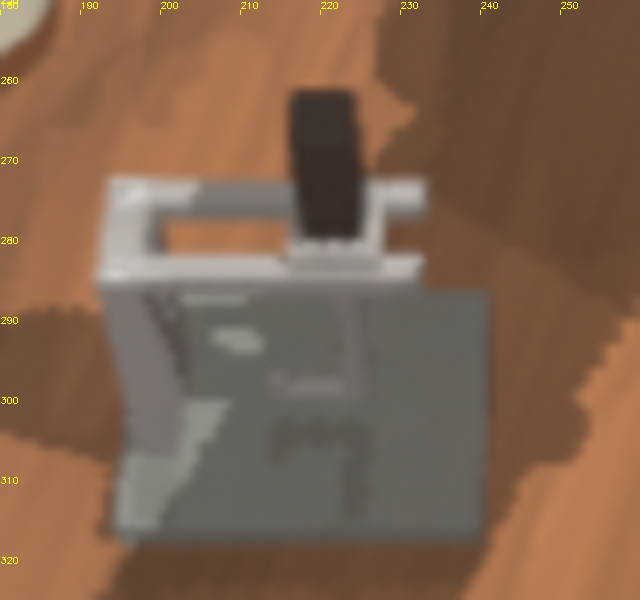

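View pics/s_tank.png

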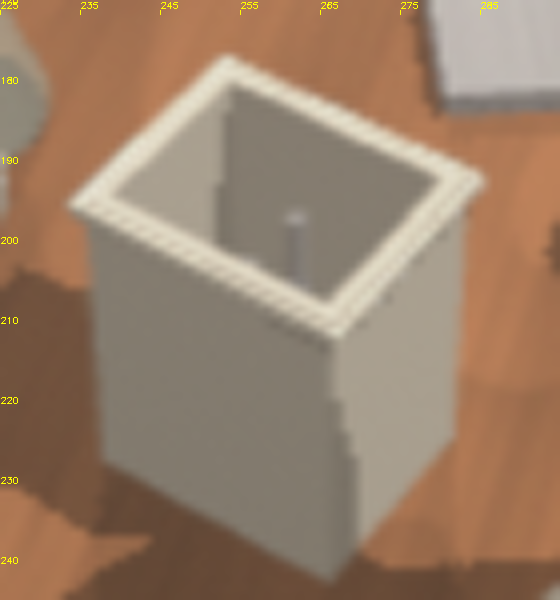

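View pics/s_tray.png

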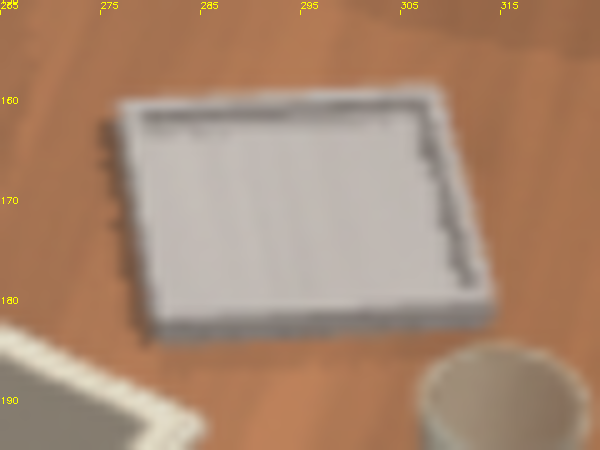

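```bash
python3 - <<'E'
from h import *
np.set_printoptions(precision=2,suppress=True)
st=[('top',(-26,16,110),(156.7,208.2)),('top',(-26,-16,110),(168,204.2)),('top',(64,16,110),(147.3,177.5)),('top',(64,-16,110),(158.7,173.2))]
ss=[('side',(-26,16,110),(232.6,283)),('side',(-26,-16,110),(233,272.3)),('side',(64,-16,110),(193.5,272)),('side',(64,16,110),(192.3,284))]
def rect(n,a,b,z,px): return [(n,(sx*a/2,sy*b/2,z),p) for (sx,sy),p in zip([(1,1),(1,-1),(-1,-1),(-1,1)],px)]
tk=rect('top',108,90,135,[(244.5,174.6),(276,184),(264.5,223),(232.6,213.5)])
# side: image right=-x, up=-y
tks=rect('side',108,90,135,[(233.3,195.5),(252.8,177),(285.7,192.3),(267,211.8)])
ty=rect('top',112,112,12,[(318.3,205.5),(351.8,190.8),(368,226),(333.3,240.5)])
tys=rect('side',112,112,12,[(280,183),(277,160),(308.8,158.5),(314.3,180.7)])
for nm,a,b,g in(('stand',st,ss,(560,170,17)),('tank',tk,tks,(560,0,-17)),('tray',ty,tys,(500,-200,23))):
    for c in(a,b,a+b):
        q,r=fit(c,g); print(nm,q); 
    print(r.round(1).tolist())
E
```

```text
stand [546.92 281.69  17.41]
stand [545.81 282.56  17.54]
stand [546.32 282.13  17.48]
[[0.0, 0.0], [-0.2, 0.3], [-0.0, -0.1], [-0.5, 0.6], [-0.2, 0.5], [-0.0, -1.1], [0.1, -0.4], [-0.4, -0.0]]
tank [535.87  20.89 -17.71]
tank [533.44  25.24 -17.75]
tank [534.89  22.3  -17.73]
[[-0.9, 0.5], [-0.3, 0.6], [-0.2, 0.3], [-0.7, 0.1], [-0.1, -0.9], [-0.1, -1.1], [-0.3, -1.2], [-0.2, -0.3]]
tray [ 491.08 -239.25   21.88]
tray [ 487.88 -234.05   20.62]
tray [ 489.86 -237.99   21.43]
[[-0.6, 0.4], [0.3, 0.7], [-0.7, 0.2], [-0.6, 0.4], [0.2, -1.4], [-0.7, -0.3], [-0.6, -0.6], [-0.1, -1.1]]
```

```bash
cat >> h.py <<'E'
def Rtool(yaw,flip=0):
    a=np.radians(yaw)+np.pi*flip; x=np.array([0,0,-1.]); z=np.array([-np.sin(a),np.cos(a),0]); y=np.cross(z,x)
    return R.from_matrix(np.c_[x,y,z])
def row(pos,yaw,flip=0,s=None):
    """pos = TCP world; yaw = rod x yaw"""
    s=s or read_state(); r0=R.from_euler('xyz',s['ee_rot'],degrees=True)
    t=r0.inv().apply(np.array(pos)-s['ee_pos']); a=(r0.inv()*Rtool(yaw,flip)).as_rotvec(degrees=True)
    return np.r_[t,a].round(1)
E
python3 - <<'E'
from h import *
np.set_printoptions(precision=2,suppress=True)
s=read_state();print(R.from_euler('xyz',s['ee_rot'],degrees=True).as_matrix())
for f in(0,1):print(row([546.3,282.1,225],17.5,f))
print(unproj('top',(253.8,198.5),90),unproj('top',(253.8,198.5),74),unproj('top',(253.8,198.5),108))
s=lambda n,c:[(n,l,(p[0]-.5,p[1]-.5)) for l,p in c]
def rect(n,a,b,z,px): return s(n,[((sx*a/2,sy*b/2,z),p) for (sx,sy),p in zip([(1,1),(1,-1),(-1,-1),(-1,1)],px)])
st=s('top',[((-26,16,110),(156.7,208.2)),((-26,-16,110),(168,204.2)),((64,16,110),(147.3,177.5)),((64,-16,110),(158.7,173.2))])
ss=s('side',[((-26,16,110),(232.6,283)),((-26,-16,110),(233,272.3)),((64,-16,110),(193.5,272)),((64,16,110),(192.3,284))])
tk=rect('top',108,90,135,[(244.5,174.6),(276,184),(264.5,223),(232.6,213.5)])
tks=rect('side',108,90,135,[(233.3,195.5),(252.8,177),(285.7,192.3),(267,211.8)])
ty=rect('top',112,112,12,[(318.3,205.5),(351.8,190.8),(368,226),(333.3,240.5)])
tys=rect('side',112,112,12,[(280,183),(277,160),(308.8,158.5),(314.3,180.7)])
for nm,a,b,g in(('stand',st,ss,(560,170,17)),('tank',tk,tks,(560,0,-17)),('tray',ty,tys,(500,-200,23))):
    for c in(a,b,a+b):
        q,r=fit(c,g); print(nm,q); 
    print(r.round(1).tolist())
E
```

```text
[[-0.   -0.95  0.32]
 [-0.    0.32  0.95]
 [-1.   -0.   -0.  ]]
[  -3.  -428.6 -208.7  -36.    -0.1   -0. ]
[  -3.  -428.6 -208.7  144.    -0.     0.1]
[540.3   23.01] [541.69  23.19] [538.73  22.8 ]
stand [548.33 283.09  17.42]
stand [547.38 281.68  17.56]
stand [547.72 282.27  17.48]
[[0.5, 0.0], [0.2, 0.3], [0.4, -0.1], [-0.0, 0.6], [-0.3, 0.9], [-0.1, -0.7], [0.0, 0.0], [-0.5, 0.4]]
tank [537.23  22.21 -17.71]
tank [535.27  23.82 -17.71]
tank [536.35  22.68 -17.7 ]
[[-0.5, 0.5], [0.1, 0.6], [0.1, 0.2], [-0.3, 0.0], [-0.2, -0.4], [-0.2, -0.6], [-0.4, -0.7], [-0.3, 0.2]]
tray [ 492.59 -237.82   21.88]
tray [ 490.06 -236.04   20.66]
tray [ 491.56 -237.43   21.45]
[[-0.3, 0.3], [0.6, 0.6], [-0.4, 0.2], [-0.3, 0.3], [0.1, -0.9], [-0.7, 0.2], [-0.6, -0.1], [-0.2, -0.6]]
```

Emit:
{"method": "servo_tool", "body": {"rows": [60,-3,-215,-104,-18,0,0,60,-3,-429,-208,-36,0,0,60,-3,-429,-208,-36,0,0,60,-3,-429,-208,-36,0,0,60,-3,-429,-208,-36,0,0,60,-3,-429,-208,-36,0,0,60,-3,-429,-208,-36,0,0,60,-3,-429,-208,-36,0,0]}}

```text
time: 0.9
ee_pos: [487.6, 340.1, 224.3]
ee_rot: [138.6, 89.9, -113.9]
ft_force: [0.3, 0.3, -0.8]
opening: 0.69
```

Emit:
{"method": "servo_tool", "body": {"rows": [60,0,0,0,0,0,0]}}

```text
time: 1.0
ee_pos: [493.8, 331.6, 224.0]
ee_rot: [-177.6, 89.6, -70.9]
ft_force: [-0.5, -0.2, 0.1]
opening: 0.688
```

```bash
python3 - <<'E'
from h import *
for k in range(1):
    print(row([547.5,282.3,122.3],17.5),read_state()['ft_force'],read_state()['time'])
E
```

```text
[102.2 -37.1 -62.   -0.7  -0.4   0. ] [-0.51683509 -0.2248305   0.10847002] 1.0
```

Emit:
{"method": "servo_tool", "body": {"rows": [60,0,-37,-62,-0.7,-0.4,0,60,0,-37,-62,-0.7,-0.4,0,60,0,-37,-62,-0.7,-0.4,0,60,0,-37,-62,-0.7,-0.4,0,60,0,-37,-62,-0.7,-0.4,0]}}

```text
time: 1.5
ee_pos: [545.9, 284.4, 224.0]
ee_rot: [36.4, 89.9, 144.0]
ft_force: [-0.8, -0.2, 0.0]
opening: 0.687
```

```bash
python3 - <<'E'
from h import *
print(row([547.5,282.3,122.3],17.5),read_state()['ft_force'],read_state()['time'])
crop('top','t1.png',125,150,80,75,8)
crop('side','s1.png',170,200,100,75,8)
E
```

```text
[ 1.017e+02 -1.000e+00 -2.600e+00  1.000e-01  1.000e-01 -0.000e+00] [-0.84038435 -0.24851962  0.02442587] 1.5
```

View pics/s1.png

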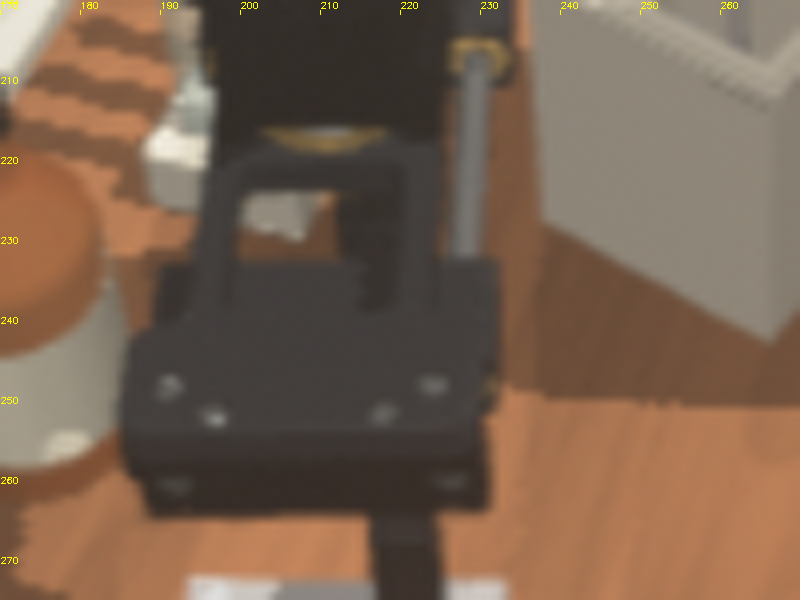

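View pics/t1.png

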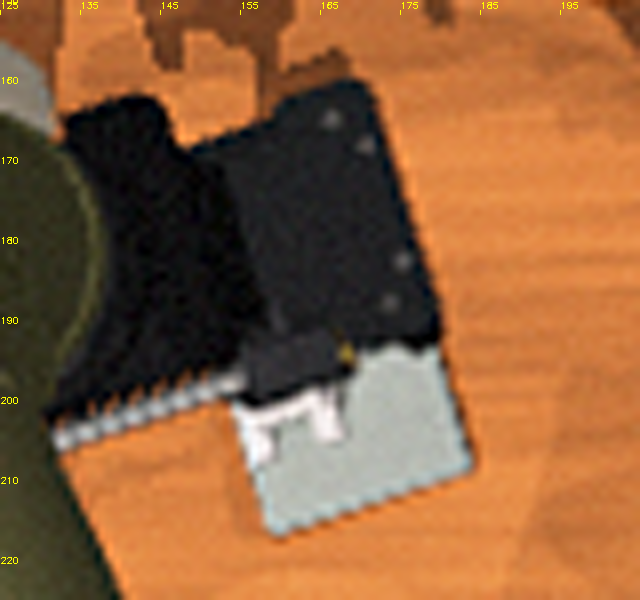

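```bash
python3 - <<'E'
from h import *
s=read_state();r=R.from_euler('xyz',s['ee_rot'],degrees=True)
for l in [(0,0,0),(-18.7,0,0),(-70,37,95),(-70,-37,95),(-70,37,-95),(-70,-37,-95),(0,0,30),(0,0,-30)]:
    p=s['ee_pos']+r.apply(l);print(l,p.round(0),proj('side',p)[0].round(0),proj('top',p)[0].round(0))
print(proj('side',[547.5,282.3,166]),proj('top',[547.5,282.3,166]))
E
```

```text
(0, 0, 0) [546. 285. 224.] [216. 248.] [147. 193.]
(-18.7, 0, 0) [546. 285. 243.] [216. 242.] [145. 193.]
(-70, 37, 95) [482. 364. 294.] [231. 268.] [105. 219.]
(-70, -37, 95) [552. 386. 294.] [187. 268.] [ 96. 189.]
(-70, 37, -95) [539. 183. 294.] [235. 190.] [183. 192.]
(-70, -37, -95) [610. 205. 294.] [199. 191.] [174. 162.]
(0, 0, 30) [537. 313. 224.] [215. 260.] [136. 197.]
(0, 0, -30) [555. 256. 224.] [217. 236.] [159. 190.]
[[218.56175753 263.11000741]] [[154.30860766 195.0838909 ]]
```

Emit:
{"method": "servo_tool", "body": {"rows": [60,20,-1,-2.6,0.1,0.1,0,60,60,-1,-2.6,0.1,0.1,0,60,95,-1,-2.6,0.1,0.1,0,60,101.7,-1,-2.6,0.1,0.1,0,60,101.7,-1,-2.6,0.1,0.1,0,60,101.7,-1,-2.6,0.1,0.1,0,60,101.7,-1,-2.6,0.1,0.1,0]}}

```text
time: 2.3
ee_pos: [548.9, 283.4, 125.1]
ee_rot: [-87.3, 89.8, 20.3]
ft_force: [0.3, -0.0, 0.8]
opening: 0.688
```

```bash
python3 - <<'E'
from h import *
print(row([547.5,282.3,122.3],17.5),read_state()['ft_force'],read_state()['time'])
crop('top','t2.png',125,150,80,75,8)
crop('side','s2.png',170,225,100,75,8)
E
```

```text
[ 2.8  1.7 -0.6  0.   0.   0.2] [ 0.28742407 -0.00915641  0.76009534] 2.3
```

View pics/s2.png

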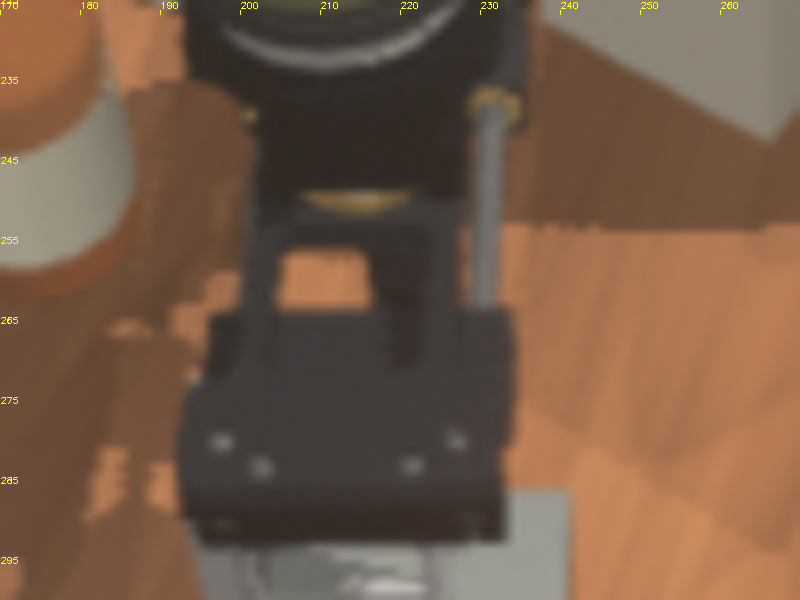

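Emit:
{"method": "servo_tool", "body": {"rows": [60,2.8,2.2,-0.6,0,0,0.2,60,2.8,2.2,-0.6,0,0,0.2,10,2.8,2.2,-0.6,0,0,0.2,10,2.8,2.2,-0.6,0,0,0.2,10,2.8,2.2,-0.6,0,0,0.2,10,2.8,2.2,-0.6,0,0,0.2,10,2.8,2.2,-0.6,0,0,0.2,10,2.8,2.2,-0.6,0,0,0.2]}}

```text
time: 3.2
ee_pos: [546.7, 281.8, 121.7]
ee_rot: [87.8, 90.0, -164.7]
ft_force: [-1.1, 2.0, 0.2]
opening: 0.229
```

```bash
python3 - <<'E'
from h import *
s=read_state();print(row([547.5,282.3,122.3],17.5),s)
E
```

```text
[-0.6 -0.9  0.2  0.   0.  -0. ] {'time': 3.2, 'joint_positions': array([-36.40264338,  17.92371408,   8.02278242,  95.77647422,
        -2.69629226,  66.53548641,  79.83961554]), 'joint_velocities': array([ 0.11201746, -0.02047072, -0.13978058, -0.15443929, -0.25051131,
       -0.07513128,  0.15415227]), 'joint_torque': array([-3.33766337e-02, -4.61239886e+01,  1.67772196e+00, -2.91779208e+01,
        1.34089398e-01,  1.11771729e-01, -3.68881010e-03]), 'ee_pos': array([546.67451821, 281.84996512, 121.66104788]), 'ee_rot': array([  87.81868181,   89.95056526, -164.65353636]), 'ft_force': array([-1.08802217,  2.01116438,  0.151686  ]), 'moment': array([0.36108313, 0.10569241, 0.0080178 ]), 'opening': 0.22880383079859684}
```

Emit:
{"method": "servo_tool", "body": {"rows": [10,0,0,0,0,0,0,10,0,0,0,0,0,0,10,-4,0,0,0,0,0,10,-10,0,0,0,0,0,10,-10,0,0,0,0,0,10,-10,0,0,0,0,0]}}

```text
time: 3.8
ee_pos: [546.9, 281.9, 132.0]
ee_rot: [58.7, 90.0, 166.2]
ft_force: [-0.3, 0.0, -1.4]
opening: 0.205
```

```bash
python3 - <<'E'
from h import *
s=read_state();print(row([546.7,281.8,260],17.5),s['ee_pos'],s['ft_force'],s['moment'],s['opening'])
E
```

```text
[-1.28e+02  2.00e-01 -1.00e-01  0.00e+00  0.00e+00 -0.00e+00] [546.85395351 281.93307468 131.98959219] [-0.27834996  0.03173058 -1.39238157] [-0.03122549  0.00881376  0.03281789] 0.20521045574864627
```

Emit:
{"method": "servo_tool", "body": {"rows": [10,-20,0,0,0,0,0,10,-50,0,0,0,0,0,10,-85,0,0,0,0,0,10,-120,0,0,0,0,0,10,-135,0,0,0,0,0,10,-135,0,0,0,0,0,10,-135,0,0,0,0,0]}}

```text
time: 4.5
ee_pos: [546.3, 281.6, 265.3]
ee_rot: [97.7, 89.9, -154.8]
ft_force: [-0.3, 0.9, -2.9]
opening: 0.209
```

```bash
python3 - <<'E'
from h import *
s=read_state();print(s['ee_pos'],s['ft_force'],s['moment'])
crop('top','t3.png',225,165,60,60,10)
crop('side','s3.png',170,225,100,75,8)
i=snapshot('top');i=cv2.cvtColor(i,cv2.COLOR_RGB2BGR)[165:225,225:285]
E
```

```text
[546.32750199 281.60712536 265.26013138] [-0.25968592  0.90856511 -2.89171753] [0.00767865 0.01573779 0.02843368]
```

View pics/t3.png

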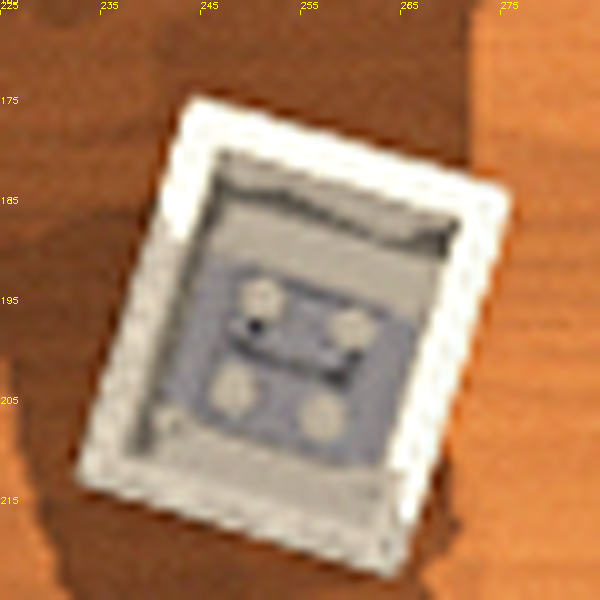

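View pics/s3.png

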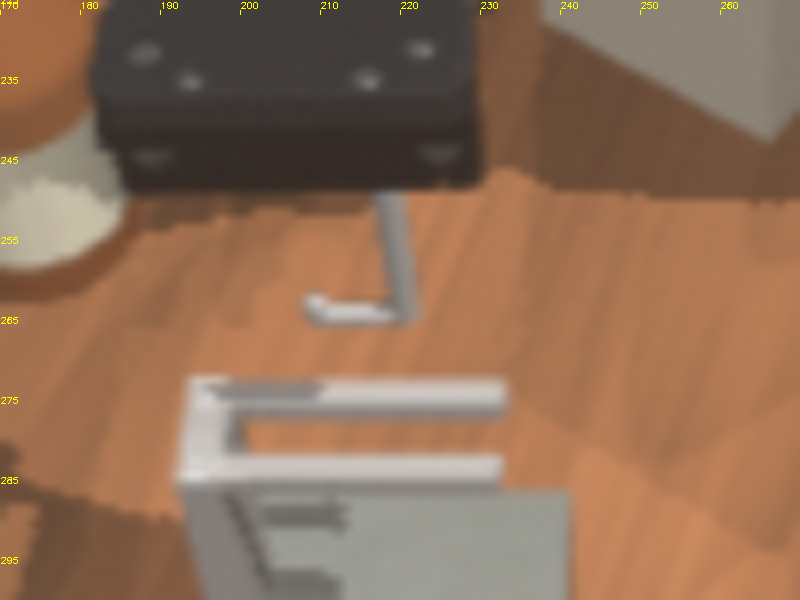

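```bash
python3 - <<'E'
from h import *
np.set_printoptions(precision=2,suppress=True)
s=read_state();t=s['ee_pos']
d=lambda x,z:t+[x*np.cos(np.radians(17.5)),x*np.sin(np.radians(17.5)),z]
for x,z in((11.5,-100.7),(0,-100.7),(27,-100.7),(27,-92.7)):print(x,proj('side',d(x,z)))
print('posts',unproj('top',(254.3,198.3),110)); print('vials',unproj('top',(253.5,200.3),48))
v=np.array([(251,195),(259.8,197.8),(257,206.7),(248.2,203.8)])-.5
w=np.array([unproj('top',p,48) for p in v]);print(w,w.mean(0)); e=w[0]-w[3];print(np.degrees(np.arctan2(e[1],e[0])),np.linalg.norm(e));e=w[1]-w[2];print(np.degrees(np.arctan2(e[1],e[0])));e=w[0]-w[1];print(np.degrees(np.arctan2(-e[0],e[1])),np.linalg.norm(e))
# pan corners approx z=38
p=np.array([(246.5,191),(266.3,196.5),(262.3,211.8),(242.2,206)])-.5
w=np.array([unproj('top',q,38) for q in p]);print(w,w.mean(0))
i=cv2.cvtColor(snapshot('top'),cv2.COLOR_RGB2BGR)[184:216,238:270]
i=cv2.resize(i,None,fx=18,fy=18,interpolation=cv2.INTER_LANCZOS4); i=cv2.normalize(i,None,0,330,cv2.NORM_MINMAX)
cv2.imwrite('pics/z.png',i)
E
```

```text
11.5 [[214.13 263.62]]
0 [[219.47 263.56]]
27 [[206.92 263.7 ]]
27 [[206.52 261.56]]
posts [539.08  21.4 ]
vials [538.76  24.44]
[[555.73  32.81]
 [547.13   7.54]
 [521.55  16.1 ]
 [530.4   41.31]] [538.7   24.44]
-18.556417800466935 26.72374918830003
-18.49430368646195
-18.803147286444986 26.692497661764587
[[568.67  45.93]
 [551.47 -11.48]
 [507.12   1.05]
 [525.07  59.12]] [538.08  23.66]
```

View pics/z.png

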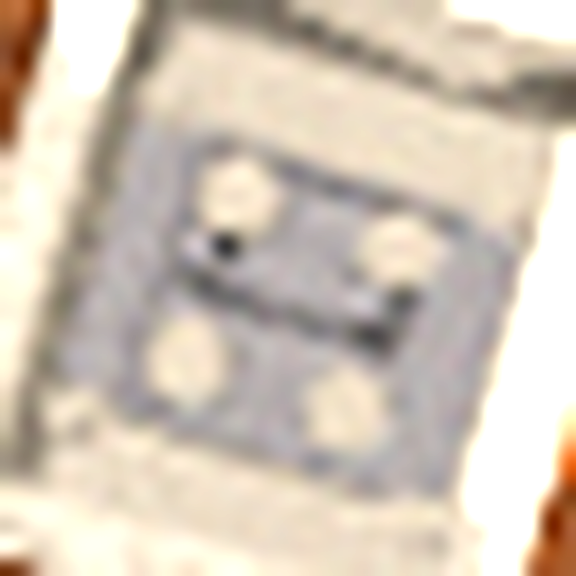

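```bash
python3 - <<'E'
from h import *
print(row([527.6,27.6,262],-18.3))
E
```

```text
[ 3.300e+00  9.410e+01 -2.365e+02  3.580e+01 -1.000e-01 -2.000e-01]
```

Emit:
{"method": "servo_tool", "body": {"rows": [10,1,14,-35,6,0,0,10,2,28,-70,12,0,0,10,3,42,-105,18,0,0,10,3,56,-140,24,0,0,10,3,70,-175,30,0,0,10,3.3,84,-211,35.8,0,-0.2,10,3.3,94,-236.5,35.8,0,-0.2,10,3.3,94,-236.5,35.8,0,-0.2]}}

```text
time: 5.5
ee_pos: [527.1, 21.8, 261.5]
ee_rot: [-173.0, 89.8, -101.7]
ft_force: [0.3, -0.2, -1.7]
opening: 0.201
```

```bash
python3 - <<'E'
from h import *
s=read_state();print(row([527.6,27.6,262],-18.3),row([527.6,27.6,225],-18.3),s['ee_pos'],s['ft_force'])
E
```

```text
[-0.6  1.4  5.7 -0.4 -0.2  0. ] [36.4  1.4  5.8 -0.4 -0.2  0. ] [527.06818623  21.80483848 261.45215812] [ 0.29992561 -0.17223072 -1.69206764]
```

Emit:
{"method": "servo_tool", "body": {"rows": [10,0,1.4,5.7,-0.4,-0.2,0,10,0,1.4,5.7,-0.4,-0.2,0,10,0,1.4,5.7,-0.4,-0.2,0,10,0,1.4,5.7,-0.4,-0.2,0]}}

```text
time: 5.9
ee_pos: [527.5, 28.8, 261.2]
ee_rot: [-175.4, 90.0, -103.6]
ft_force: [0.1, -0.9, -1.5]
opening: 0.205
```

```bash
python3 - <<'E'
from h import *
s=read_state();print(row([527.6,27.6,262],-18.3),row([527.6,27.6,225],-18.3),s['ee_pos'],s['ft_force'],s['joint_velocities'])
crop('side','s4.png',220,160,80,75,8)
crop('top','t4.png',215,155,80,75,8)
d=lambda x,z:s['ee_pos']+[x*np.cos(np.radians(-18.3)),x*np.sin(np.radians(-18.3)),z]
for x,z in((11.5,-100.7),(0,-100.7),(27,-100.7),(27,-92.7)):print(x,proj('side',d(x,z)))
print(proj('side',[539,23.8,110]))
E
```

```text
[-0.8 -0.5 -1.1  0.1 -0.   0. ] [36.2 -0.5 -1.1  0.1 -0.   0. ] [527.51404356  28.80763315 261.15312496] [ 0.1366813  -0.87719104 -1.47761282] [ 0.0409859  -0.07988849  0.33669076 -0.12855098  0.03853863  0.08050625
 -0.0299206 ]
11.5 [[257.73215632 186.43106526]]
0 [[261.31792045 188.17185269]]
27 [[252.95476679 184.11173167]]
27 [[252.90373499 181.90023192]]
[[257.82044608 199.40318419]]
```

View pics/s4.png

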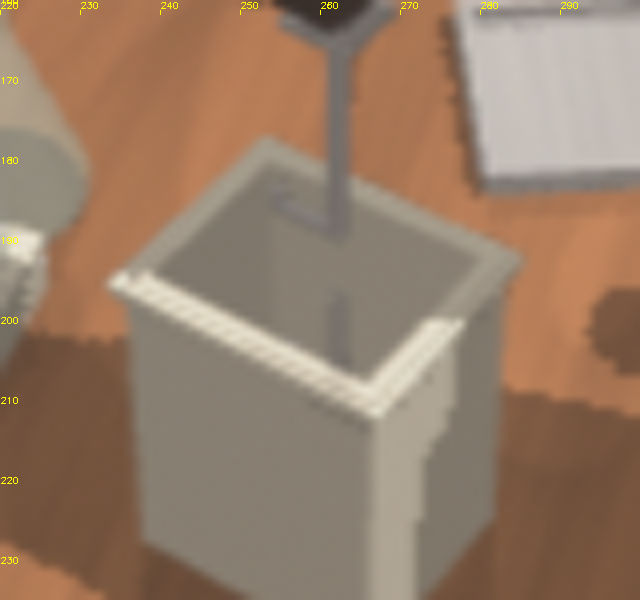

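View pics/t4.png

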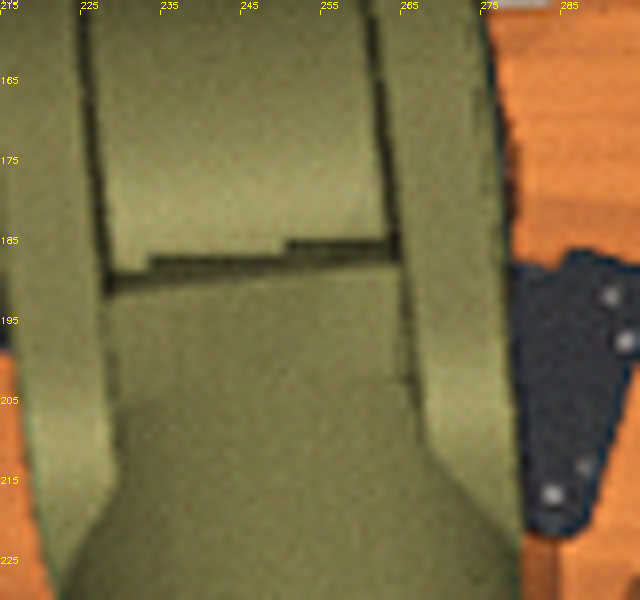

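```bash
python3 - <<'E'
from h import *
print(proj('side',[534.6,10.5,110]),proj('side',[534.6,10.5,90]),unproj('side',(261.4,195.8),110),proj('top',[534.6,10.5,110]))
E
```

```text
[[260.76494661 196.41209801]] [[260.77552381 201.44901167]] [533.6050018    7.72616113] [[258.31475688 199.85555671]]
```

```bash
python3 - <<'E'
from h import *
print(row([526.6,27.6,217],-18.3))
E
```

```text
[44.3  0.7 -1.   0.  -0.   0. ]
```

Emit:
{"method": "servo_tool", "body": {"rows": [10,0,0.7,-1,0,0,0,10,10,0.7,-1,0,0,0,10,25,0.7,-1,0,0,0,10,38,0.7,-1,0,0,0,10,44,0.7,-1,0,0,0,10,44,0.7,-1,0,0,0,10,44,0.7,-1,0,0,0]}}

```text
time: 6.7
ee_pos: [526.7, 27.6, 217.3]
ee_rot: [-159.2, 89.9, -87.5]
ft_force: [0.6, -0.1, -1.4]
opening: 0.204
```

```bash
python3 - <<'E'
from h import *
s=read_state();print(row([526.6,27.6,217],-18.3),s['ee_pos'],s['ft_force'],s['moment'])
crop('side','s5.png',220,160,80,75,8)
d=lambda x,z:s['ee_pos']+[x*np.cos(np.radians(-18.3)),x*np.sin(np.radians(-18.3)),z]
for x,z in((11.5,-100.7),(0,-100.7),(27,-100.7),(27,-92.7)):print(x,proj('side',d(x,z)))
E
```

```text
[ 0.3  0.1  0.   0.  -0.   0. ] [526.68862185  27.55133471 217.28002229] [ 0.62800988 -0.11828693 -1.41450444] [0.00396815 0.01438835 0.03525123]
11.5 [[258.27802012 197.85516251]]
0 [[261.74998576 199.59424955]]
27 [[253.65056408 195.53730289]]
27 [[253.60521546 193.46315801]]
```

View pics/s5.png

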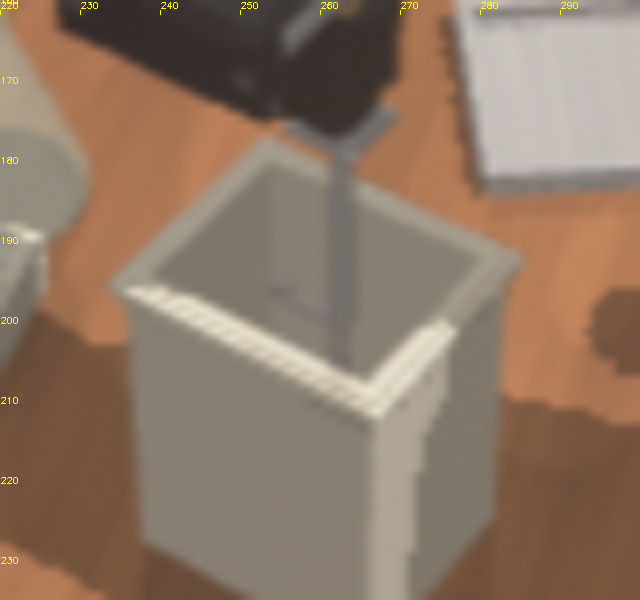

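Emit:
{"method": "servo_tool", "body": {"rows": [10,2,0,0,0,0,0,10,4,0,0,0,0,0,10,5,0,0,0,0,0,10,5,0,0,0,0,0]}}

```text
time: 7.15
ee_pos: [526.8, 27.6, 212.6]
ee_rot: [-125.0, 89.9, -53.3]
ft_force: [0.2, 0.8, -0.7]
opening: 0.203
```

Emit:
{"method": "servo_tool", "body": {"rows": [10,1.5,0,0,0,0,0,10,3,0,0,0,0,0,10,3,0,0,0,0,0]}}

```text
time: 7.45
ee_pos: [526.7, 27.6, 209.3]
ee_rot: [-149.9, 90.0, -78.2]
ft_force: [-0.1, 0.1, -0.8]
opening: 0.205
```

Emit:
{"method": "servo_tool", "body": {"rows": [10,1.5,0,0,0,0,0,10,3,0,0,0,0,0,10,3,0,0,0,0,0]}}

```text
time: 7.75
ee_pos: [526.5, 27.5, 206.0]
ee_rot: [179.0, 89.9, -109.2]
ft_force: [0.4, -0.3, -1.9]
opening: 0.202
```

Emit:
{"method": "servo_tool", "body": {"rows": [10,1.5,0,0,0,0,0,10,3,0,0,0,0,0,10,3,0,0,0,0,0]}}

```text
time: 8.05
ee_pos: [526.3, 27.5, 202.7]
ee_rot: [158.6, 89.9, -129.7]
ft_force: [-0.0, 0.3, -1.6]
opening: 0.206
```

Emit:
{"method": "servo_tool", "body": {"rows": [10,1.5,0,0,0,0,0,10,3,0,0,0,0,0,10,3,0,0,0,0,0]}}

```text
time: 8.35
ee_pos: [526.1, 27.5, 199.4]
ee_rot: [147.4, 89.9, -140.8]
ft_force: [-0.2, -0.4, -2.1]
opening: 0.206
```

Emit:
{"method": "servo_tool", "body": {"rows": [10,1.5,0,0,0,0,0,10,3,0,0,0,0,0,10,3,0,0,0,0,0]}}

```text
time: 8.65
ee_pos: [526.0, 27.5, 196.1]
ee_rot: [141.8, 89.9, -146.4]
ft_force: [0.1, 0.2, -0.8]
opening: 0.205
```

Emit:
{"method": "servo_tool", "body": {"rows": [10,1.5,-0.4,0,0,0,0,10,3,-0.4,0,0,0,0,10,3,-0.4,0,0,0,0]}}

```text
time: 8.95
ee_pos: [526.2, 27.3, 192.8]
ee_rot: [138.4, 89.9, -149.9]
ft_force: [-1.2, 0.4, -1.2]
opening: 0.207
```

Emit:
{"method": "servo_tool", "body": {"rows": [10,1.5,-0.4,0,0,0,0,10,3,-0.4,0,0,0,0,10,3,-0.4,0,0,0,0]}}

```text
time: 9.25
ee_pos: [526.4, 27.2, 189.5]
ee_rot: [135.6, 89.8, -152.7]
ft_force: [-0.6, -0.0, -1.6]
opening: 0.206
```

Emit:
{"method": "servo_tool", "body": {"rows": [10,1.5,-0.2,0,0,0,0,10,3,-0.2,0,0,0,0,10,3,-0.2,0,0,0,0]}}

```text
time: 9.55
ee_pos: [526.4, 27.1, 186.2]
ee_rot: [133.8, 89.8, -154.5]
ft_force: [0.3, -1.2, -0.3]
opening: 0.205
```

Emit:
{"method": "servo_tool", "body": {"rows": [10,1,0,0,0,0,0,10,2,0,0,0,0,0,10,2,0,0,0,0,0]}}

```text
time: 9.85
ee_pos: [526.3, 27.1, 184.0]
ee_rot: [131.9, 89.8, -156.3]
ft_force: [0.1, -0.4, -1.8]
opening: 0.205
```

```bash
python3 - <<'E'
from h import *
s=read_state();print(row([526.6,27.6,182],-18.3),s['ee_pos'],s['ft_force'],s['moment'])
crop('side','s6.png',220,160,80,75,8)
E
```

```text
[ 2.  -0.2  0.6  0.  -0.1 -0.2] [526.27556897  27.10946253 184.034969  ] [ 0.09668268 -0.37116032 -1.75245108] [-0.03038821 -0.01999395 -0.00393024]
```

View pics/s6.png

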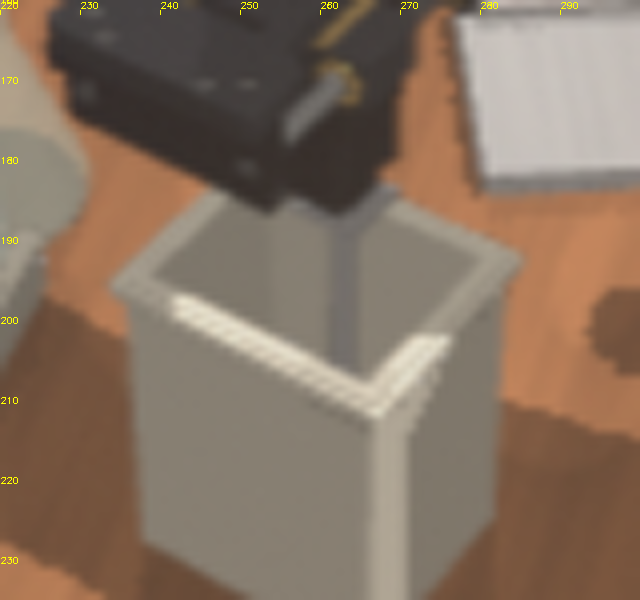

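Emit:
{"method": "servo_tool", "body": {"rows": [10,1,-0.2,0.6,0,0,0,10,2,-0.2,0.6,0,0,0,10,2,-0.2,0.6,0,0,0]}}

```text
time: 10.2
ee_pos: [527.0, 27.5, 182.9]
ee_rot: [136.4, 89.8, -151.9]
ft_force: [-1.3, 0.2, 3.2]
opening: 0.206
```

Emit:
{"method": "servo_tool", "body": {"rows": [10,1,0,0,0,0,0,10,2,0,0,0,0,0,10,2,0,0,0,0,0]}}

```text
time: 10.5
ee_pos: [527.3, 27.5, 182.6]
ee_rot: [135.4, 89.9, -152.8]
ft_force: [-3.6, -0.7, 10.1]
opening: 0.202
```

Emit:
{"method": "servo_tool", "body": {"rows": [10,-4,0,0,0,0,0,10,-10,0,0,0,0,0,10,-15,0,0,0,0,0,10,-15,0,0,0,0,0]}}

```text
time: 10.9
ee_pos: [527.8, 27.6, 198.3]
ee_rot: [167.6, 90.0, -120.7]
ft_force: [1.3, -0.1, -0.7]
opening: 0.205
```

```bash
python3 - <<'E'
from h import *
s=read_state();print(s['ee_pos'],s['ft_force'],s['moment'],s['ee_rot'])
crop('side','s7.png',220,160,80,75,8)
d=lambda x,z:s['ee_pos']+[x*np.cos(np.radians(-18.3)),x*np.sin(np.radians(-18.3)),z]
for x,z in((11.5,-100.7),(0,-100.7),(27,-100.7),(27,-92.7)):print(x,proj('side',d(x,z)))
E
```

```text
[527.77708694  27.60711351 198.25585718] [ 1.29398891 -0.11457594 -0.6767901 ] [-0.03244797  0.01830082 -0.00554517] [ 167.56780406   89.95836593 -120.71109201]
11.5 [[257.93799409 202.62486646]]
0 [[261.36051377 204.3625892 ]]
27 [[253.37575206 200.30849704]]
27 [[253.32947163 198.28990329]]
```

View pics/s7.png

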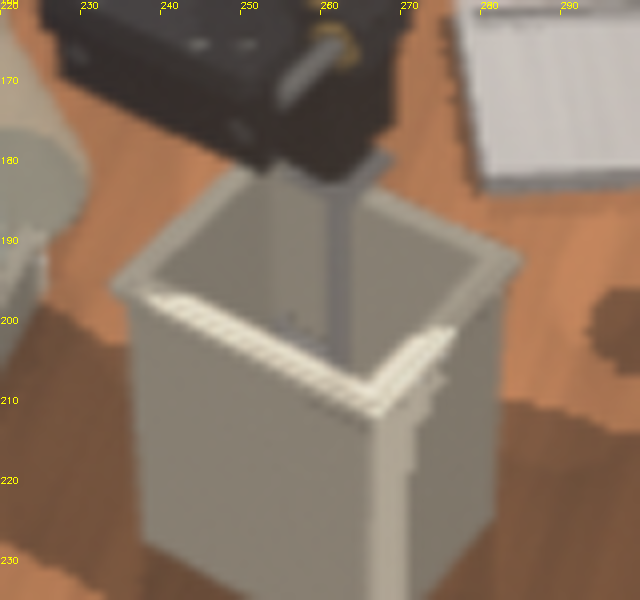

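```bash
python3 - <<'E'
from h import *
print(row([506.4,34.3,198],-18.3),row([506.4,34.3,159.9],-18.3))
E
```

```text
[-0.2 22.1 -0.2  0.  -0.1 -0. ] [37.9 22.1 -0.2  0.  -0.1 -0. ]
```

Emit:
{"method": "servo_tool", "body": {"rows": [10,0,8,-0.2,0,0,0,10,0,16,-0.2,0,0,0,10,0,22,-0.2,0,0,0,10,0,22,-0.2,0,0,0,10,0,22,-0.2,0,0,0]}}

```text
time: 11.45
ee_pos: [506.4, 34.4, 197.9]
ee_rot: [149.8, 90.0, -138.4]
ft_force: [0.0, 0.3, -0.3]
opening: 0.204
```

```bash
python3 - <<'E'
from h import *
s=read_state();print(s['ee_pos'],s['ft_force'],row([506.4,34.3,159.9],-18.3))
crop('side','s8.png',220,160,80,75,8)
E
```

```text
[506.44086079  34.4315994  197.91185949] [ 0.02367209  0.30926135 -0.32918036] [38.  -0.  -0.1  0.  -0.  -0. ]
```

View pics/s8.png

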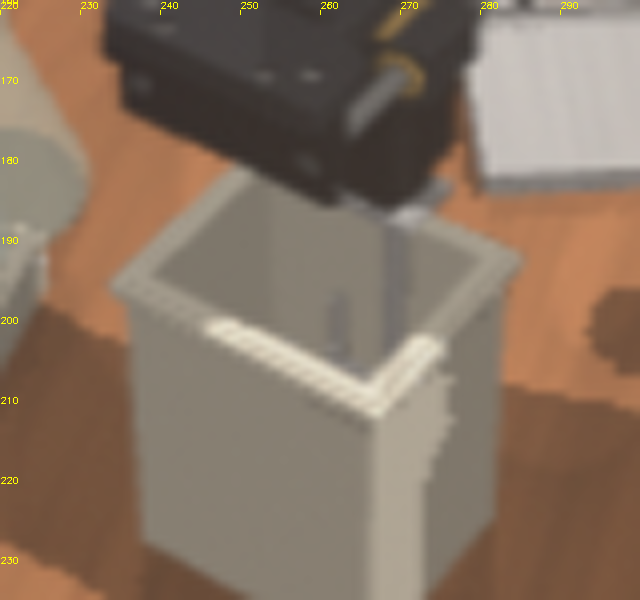

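Emit:
{"method": "servo_tool", "body": {"rows": [10,5,0,0,0,0,0,10,10,0,0,0,0,0,10,15,0,0,0,0,0,10,20,0,0,0,0,0,10,20,0,0,0,0,0]}}

```text
time: 12.0
ee_pos: [506.0, 34.2, 176.8]
ee_rot: [133.5, 89.8, -154.8]
ft_force: [-0.2, -0.6, -1.7]
opening: 0.206
```

Emit:
{"method": "servo_tool", "body": {"rows": [10,5,0,0,0,0,0,10,10,0,0,0,0,0,10,15,0,0,0,0,0,10,17,0,0,0,0,0,10,17,0,0,0,0,0]}}

```text
time: 12.5
ee_pos: [505.7, 34.1, 159.3]
ee_rot: [131.0, 89.8, -157.3]
ft_force: [0.8, 0.0, -2.0]
opening: 0.202
```

```bash
python3 - <<'E'
from h import *
s=read_state();print(s['ee_pos'],s['ft_force'],s['moment'],row([506.4,34.3,159.9],-18.3),row([526.8,27.6,159.9],-18.3))
E
```

```text
[505.65414223  34.09299394 159.33528316] [ 0.77139145  0.00971237 -2.02790107] [ 0.01212445 -0.02254033  0.00798931] [-0.6 -0.6  0.4  0.  -0.1 -0.2] [ -0.6 -22.1   0.5   0.   -0.1  -0.2]
```

Now insert along the rod's +x (tool −y), in stages.

Emit:
{"method": "servo_tool", "body": {"rows": [10,-0.6,-3,0.2,0,0,-0.2,10,-0.6,-6,0.3,0,0,-0.2,10,-0.6,-8,0.4,0,0,-0.2,10,-0.6,-8,0.4,0,0,-0.2]}}

```text
time: 12.9
ee_pos: [513.8, 31.8, 160.1]
ee_rot: [-150.1, 89.8, -78.4]
ft_force: [-0.2, -0.2, -1.9]
opening: 0.203
```

Emit:
{"method": "servo_tool", "body": {"rows": [10,0,-2,0,0,0,0,10,0,-4,0,0,0,0,10,0,-4,0,0,0,0]}}

```text
time: 13.2
ee_pos: [517.9, 30.4, 160.1]
ee_rot: [-146.9, 89.8, -75.2]
ft_force: [0.8, -0.1, -1.5]
opening: 0.204
```

Emit:
{"method": "servo_tool", "body": {"rows": [10,0,-2,0,0,0,0,10,0,-4,0,0,0,0,10,0,-4,0,0,0,0]}}

```text
time: 13.5
ee_pos: [522.0, 29.0, 160.1]
ee_rot: [-144.7, 89.8, -73.0]
ft_force: [0.6, -0.5, -2.4]
opening: 0.206
```

Emit:
{"method": "servo_tool", "body": {"rows": [10,0,-2,0,0,0,0,10,0,-4.5,0,0,0,0,10,0,-4.5,0,0,0,0]}}

```text
time: 13.8
ee_pos: [526.6, 27.4, 160.2]
ee_rot: [-140.7, 89.8, -69.0]
ft_force: [0.5, 0.3, -0.8]
opening: 0.205
```

```bash
python3 - <<'E'
from h import *
s=read_state();print(s['ee_pos'],s['ft_force'],s['moment'],row([526.8,27.6,159.9],-18.3))
E
```

```text
[526.6215486   27.40682614 160.18864642] [ 0.47704945  0.33075354 -0.78789528] [-0.01908898  0.04167186 -0.03433315] [ 0.3 -0.1  0.2 -0.  -0.1  0.1]
```

Emit:
{"method": "servo_tool", "body": {"rows": [10,-2,0,0.2,0,0,0.1,10,-4,0,0.2,0,0,0.1,10,-6,0,0.2,0,0,0.1,10,-6,0,0.2,0,0,0.1]}}

```text
time: 14.2
ee_pos: [526.9, 27.7, 166.6]
ee_rot: [-154.9, 89.9, -83.2]
ft_force: [0.2, -0.6, -2.1]
opening: 0.207
```

Emit:
{"method": "servo_tool", "body": {"rows": [10,-1,0,0,0,0,0,10,-2,0,0,0,0,0,10,-3,0,0,0,0,0,10,-4,0,0,0,0,0,10,-4,0,0,0,0,0]}}

```text
time: 14.7
ee_pos: [526.4, 27.6, 170.1]
ee_rot: [177.8, 89.8, -110.6]
ft_force: [0.4, 0.5, -5.2]
opening: 0.209
```

Emit:
{"method": "servo_tool", "body": {"rows": [10,-1,0,0,0,0,0,10,-2,0,0,0,0,0,10,-3,0,0,0,0,0,10,-4,0,0,0,0,0,10,-5,0,0,0,0,0,10,-5,0,0,0,0,0]}}

```text
time: 15.3
ee_pos: [526.6, 27.7, 175.4]
ee_rot: [-174.7, 89.9, -103.0]
ft_force: [0.3, 0.3, -6.5]
opening: 0.207
```

```bash
python3 - <<'E'
from h import *
s=read_state();print(s['ee_pos'],s['ft_force'],s['moment'],row([526.8,27.6,190],-18.3))
crop('side','s9.png',220,160,80,75,8)
E
```

```text
[526.58427234  27.68380881 175.36150381] [ 0.29877207  0.26462179 -6.53057312] [ 0.06401422  0.01587982 -0.03523407] [-14.6  -0.2  -0.   -0.   -0.1   0. ]
```

View pics/s9.png

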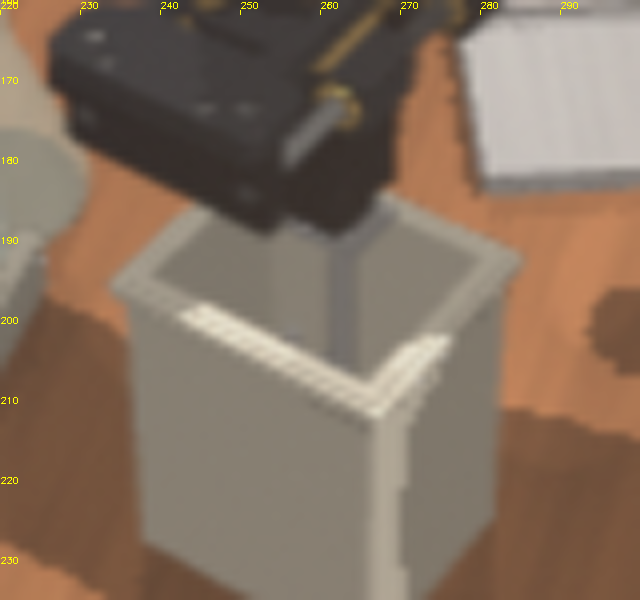

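Emit:
{"method": "servo_tool", "body": {"rows": [10,-4,0,0,0,0,0,10,-8,0,0,0,0,0,10,-12,0,0,0,0,0,10,-16,0,0,0,0,0,10,-20,0,0,0,0,0,10,-20,0,0,0,0,0]}}

```text
time: 15.95
ee_pos: [527.0, 27.7, 196.1]
ee_rot: [-143.6, 89.9, -71.9]
ft_force: [-0.0, -0.1, -5.1]
opening: 0.204
```

```bash
python3 - <<'E'
from h import *
s=read_state();print(s['ee_pos'],s['ft_force'],s['moment'],row([526.8,27.6,220],-18.3))
crop('side','s10.png',220,160,80,75,8)
E
```

```text
[527.03052688  27.73867775 196.11433234] [-0.04258275 -0.12783826 -5.0792898 ] [ 0.01872427  0.00195085 -0.01564088] [-23.9   0.1  -0.2  -0.   -0.1   0.1]
```

View pics/s10.png

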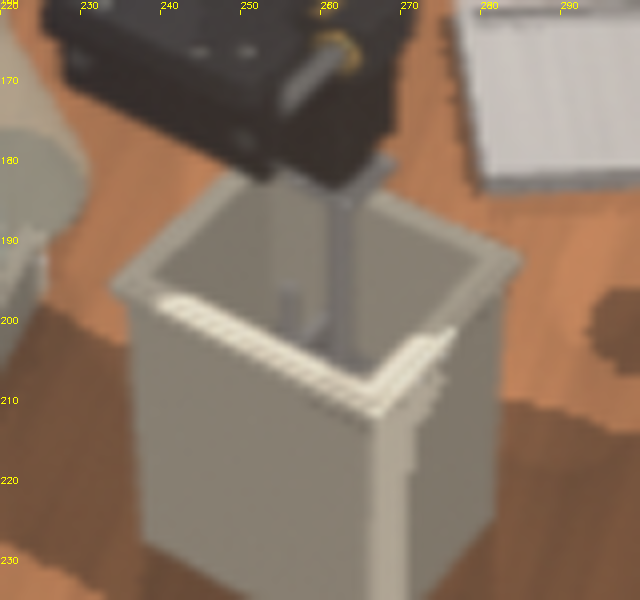

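Emit:
{"method": "servo_tool", "body": {"rows": [10,-6,0,0,0,0,0,10,-12,0,0,0,0,0,10,-18,0,0,0,0,0,10,-24,0,0,0,0,0,10,-30,0,0,0,0,0,10,-30,0,0,0,0,0]}}

```text
time: 16.6
ee_pos: [527.5, 27.8, 226.9]
ee_rot: [-112.8, 89.8, -41.1]
ft_force: [-0.2, 0.2, -6.0]
opening: 0.201
```

```bash
python3 - <<'E'
from h import *
s=read_state();print(s['ee_pos'],s['ft_force'],s['moment'],row([526.8,27.6,260],-18.3))
crop('side','s11.png',220,130,80,75,8)
a=np.radians(-18.3);L=s['ee_pos'][2]-168.7;c=s['ee_pos'][:2]+12*np.array([np.cos(a),np.sin(a)])
for y in(-14,14):
  for z in (0,96): print(y,z,proj('side',[c[0]-np.sin(a)*y,c[1]+np.cos(a)*y,14+L+z]))
E
```

```text
[527.47336084  27.83867711 226.9353019 ] [-0.1598569   0.16209978 -5.99923306] [-0.03199987  0.02648298 -0.04744143] [-33.1   0.5  -0.5  -0.   -0.1   0.1]
-14 0 [[260.80017573 205.8844802 ]]
-14 96 [[260.74902002 180.97236385]]
14 0 [[255.02487905 211.9029816 ]]
14 96 [[254.55427606 187.00433635]]
```

View pics/s11.png

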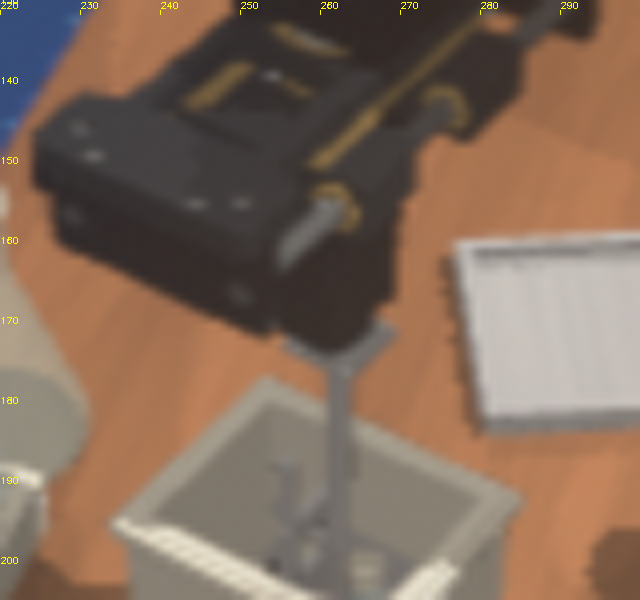

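Emit:
{"method": "servo_tool", "body": {"rows": [10,-7,0.5,-0.5,0,-0.1,0.1,10,-15,0.5,-0.5,0,-0.1,0.1,10,-23,0.5,-0.5,0,-0.1,0.1,10,-31,0.5,-0.5,0,-0.1,0.1,10,-39,0.5,-0.5,0,-0.1,0.1,10,-45,0.5,-0.5,0,-0.1,0.1,10,-45,0.5,-0.5,0,-0.1,0.1]}}

```text
time: 17.35
ee_pos: [527.1, 27.6, 272.5]
ee_rot: [-55.9, 89.9, 15.8]
ft_force: [0.0, 0.8, -6.4]
opening: 0.207
```

```bash
python3 - <<'E'
from h import *
s=read_state();print(s['ee_pos'],s['ft_force'],s['moment'],row([526.8,27.6,318],-18.3))
crop('side','s12.png',220,130,80,75,8)
E
```

```text
[527.05987934  27.64947339 272.52057015] [ 0.0242812   0.79233581 -6.42862965] [0.00321531 0.02331412 0.01899658] [-45.5   0.2  -0.1  -0.    0.1   0.1]
```

View pics/s12.png

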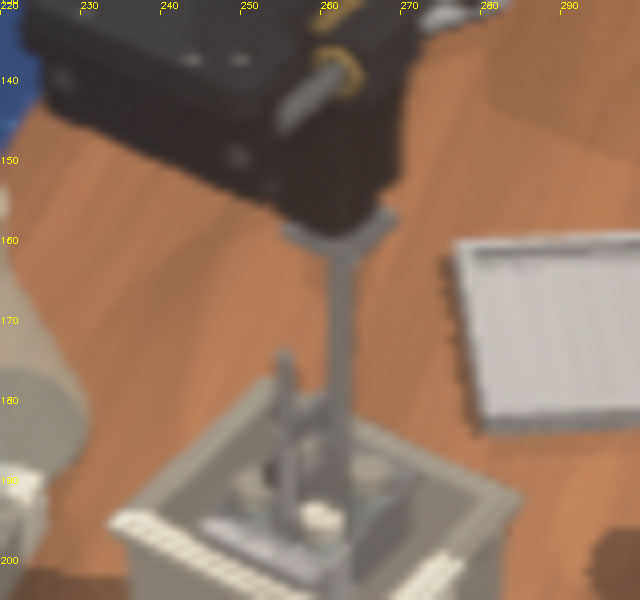

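Carrier is clean on the hook and upright: post top at (255,174), pan level near (240–270,190–200). I'll lift it clear of the rim.

Emit:
{"method": "servo_tool", "body": {"rows": [10,-8,0.2,0,0,0.1,0.1,10,-17,0.2,0,0,0.1,0.1,10,-26,0.2,0,0,0.1,0.1,10,-35,0.2,0,0,0.1,0.1,10,-43,0.2,0,0,0.1,0.1,10,-48,0.2,0,0,0.1,0.1,10,-50,0.2,0,0,0.1,0.1,10,-50,0.2,0,0,0.1,0.1]}}

```text
time: 18.2
ee_pos: [526.5, 27.7, 322.0]
ee_rot: [142.3, 89.9, -146.0]
ft_force: [-0.5, 0.6, -5.7]
opening: 0.204
```

```bash
python3 - <<'E'
from h import *
s=read_state();print(s['ee_pos'],s['ft_force'],s['moment'],s['joint_positions'].round(0))
a=np.radians(-18.3);
for yaw in(-18.3,21.5,0):
  a=np.radians(yaw); print(yaw,row([491.5-12*np.cos(a),-237.4-12*np.sin(a),322],yaw))
crop('side','s13.png',210,110,80,75,8)
E
```

```text
[526.54019496  27.67941592 321.95224977] [-0.46255792  0.58623735 -5.71994339] [0.03586852 0.02702481 0.03887676] [-26.   1.  20.  92.  -0.  87.  66.]
-18.3 [ 2.000e-01 -3.810e+01 -2.627e+02 -0.000e+00 -1.000e-01 -0.000e+00]
21.5 [ 2.000e-01 -4.090e+01 -2.703e+02 -3.980e+01 -0.000e+00 -1.000e-01]
0 [ 2.000e-01 -3.870e+01 -2.664e+02 -1.830e+01 -0.000e+00 -1.000e-01]
```

View pics/s13.png

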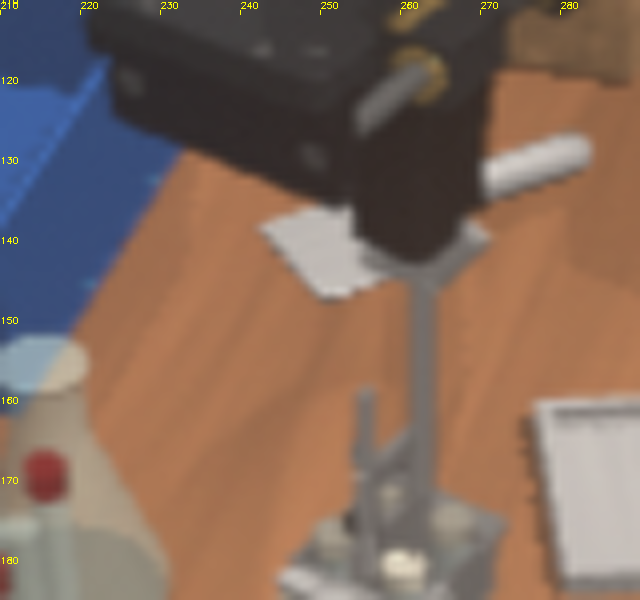

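Emit:
{"method": "servo_tool", "body": {"rows": [10,0,-0.3,-2,0,0,0,10,0,-1.2,-8,0,0,0,10,0,-2.6,-18,0,0,0,10,0,-4.3,-30,0,0,0,10,0,-6.2,-43,0,0,0,10,0,-8,-55,0,0,0,10,0,-9.1,-63,0,0,0,10,0,-9.5,-66,0,0,0]}}

```text
time: 19.05
ee_pos: [514.4, -39.7, 321.8]
ee_rot: [146.4, 89.9, -142.1]
ft_force: [1.1, -0.1, -6.3]
opening: 0.204
```

Emit:
{"method": "servo_tool", "body": {"rows": [10,0,-0.3,-2,0,0,0,10,0,-1.2,-8,0,0,0,10,0,-2.6,-18,0,0,0,10,0,-4.3,-30,0,0,0,10,0,-6.2,-43,0,0,0,10,0,-8,-55,0,0,0,10,0,-9.1,-63,0,0,0,10,0,-9.5,-66,0,0,0]}}

```text
time: 19.85
ee_pos: [502.2, -107.0, 322.0]
ee_rot: [156.9, 89.9, -131.7]
ft_force: [-0.6, 0.2, -5.2]
opening: 0.206
```

```bash
python3 - <<'E'
from h import *
s=read_state();print(s['ee_pos'],s['ft_force'],s['moment'],s['joint_positions'].round(0))
a=np.radians(-18.3); print(row([491.5-12*np.cos(a),-237.4-12*np.sin(a),322],-18.3))
crop('side','s14.png',230,60,120,90,6)
E
```

```text
[ 502.19092254 -106.95938702  322.01524096] [-0.59160644  0.15059485 -5.2353727 ] [-0.05352442  0.03151753  0.00144843] [-19.  -1.  27.  94.   0.  87.  80.]
[ 2.000e-01 -1.940e+01 -1.271e+02 -3.000e-01 -1.000e-01 -0.000e+00]
```

View pics/s14.png

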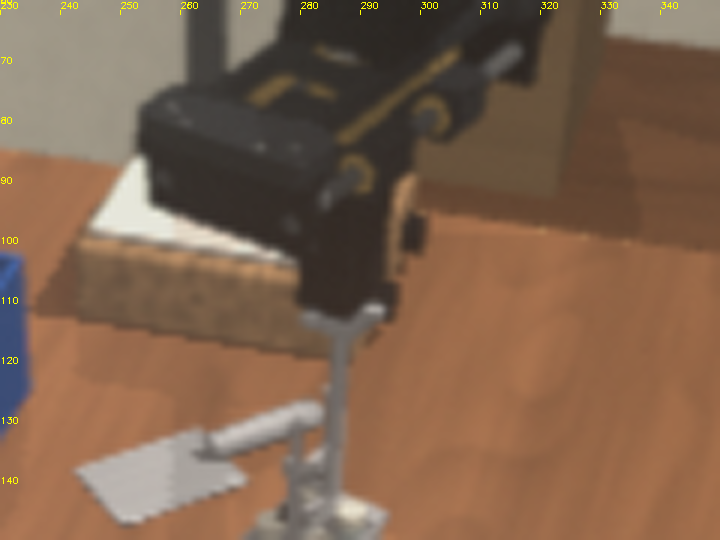

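Emit:
{"method": "servo_tool", "body": {"rows": [10,0,-0.3,-2,0,0,0,10,0,-1.2,-8,0,0,0,10,0,-2.6,-18,0,0,0,10,0,-4.3,-30,0,0,0,10,0,-6.2,-43,0,0,0,10,0,-8,-55,0,0,0,10,0,-9.1,-62,-0.3,0,0,10,0,-9.7,-64,-0.3,0,0]}}

```text
time: 20.7
ee_pos: [490.6, -172.1, 322.2]
ee_rot: [162.2, 89.9, -126.2]
ft_force: [0.3, -0.7, -5.2]
opening: 0.205
```

```bash
python3 - <<'E'
from h import *
s=read_state();a=np.radians(-18.3); print(row([491.5-12*np.cos(a),-237.4-12*np.sin(a),322],-18.3))
E
```

```text
[  0.3  -9.4 -61.7  -0.1  -0.1  -0. ]
```

Emit:
{"method": "servo_tool", "body": {"rows": [10,0,-0.3,-2,0,0,0,10,0,-1.2,-8,0,0,0,10,0,-2.6,-18,0,0,0,10,0,-4.3,-30,0,0,0,10,0,-6.2,-42,0,0,0,10,0,-8,-53,0,0,0,10,0,-9.1,-59.5,0,0,0,10,0,-9.4,-61,0,0,0]}}

```text
time: 21.5
ee_pos: [479.9, -234.3, 322.3]
ee_rot: [166.6, 89.9, -121.9]
ft_force: [-0.3, 0.3, -5.5]
opening: 0.201
```

Emit:
{"method": "servo_tool", "body": {"rows": [10,10,0,0,0,0,0,10,25,0,0,0,0,0,10,42,0,0,0,0,0,10,60,0,0,0,0,0,10,76,0,0,0,0,0,10,86,0,0,0,0,0,10,90,0,0,0,0,0,10,90,0,0,0,0,0]}}

```text
time: 22.3
ee_pos: [479.6, -234.1, 231.6]
ee_rot: [142.0, 89.8, -146.4]
ft_force: [0.4, -0.3, -4.8]
opening: 0.206
```

```bash
python3 - <<'E'
from h import *
s=read_state();a=np.radians(-18.3); print(s['ee_pos'],s['ft_force'],row([491.5-12*np.cos(a),-237.4-12*np.sin(a),185],-18.3))
crop('side','s15.png',250,90,100,100,6)
crop('top','t15.png',300,170,90,90,6)
E
```

```text
[ 479.55807742 -234.05023682  231.55521467] [ 0.3850215  -0.29675192 -4.75655308] [46.6 -0.5  0.7 -0.2 -0.1 -0.1]
```

View pics/s15.png

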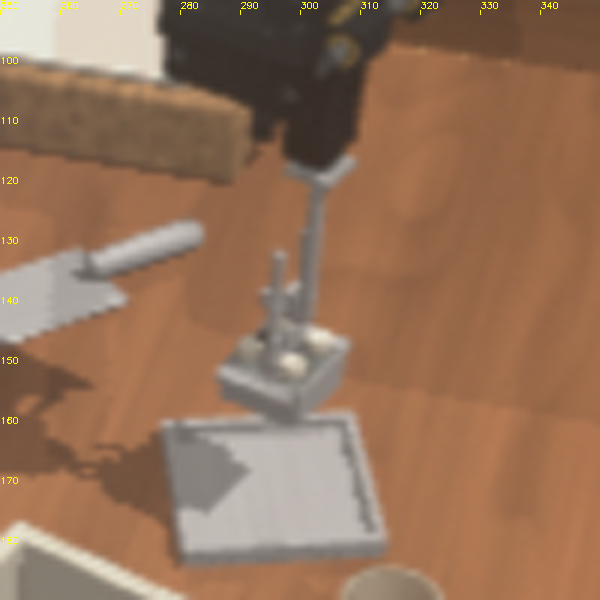

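View pics/t15.png

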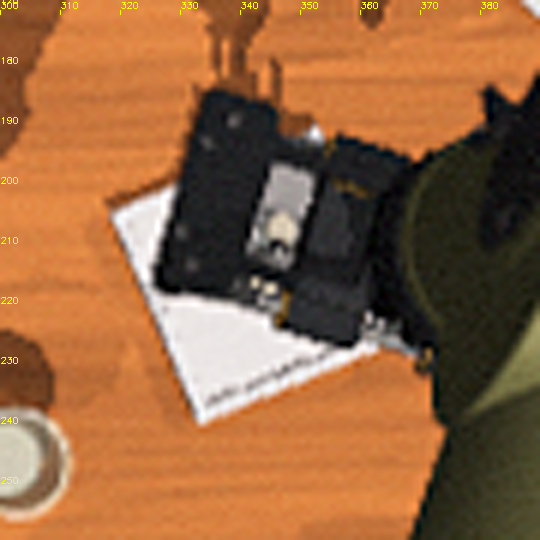

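Emit:
{"method": "servo_tool", "body": {"rows": [10,6,-0.5,0.7,0,0,0,10,15,-0.5,0.7,0,0,0,10,26,-0.5,0.7,0,0,0,10,38,-0.5,0.7,0,0,0,10,48,-0.5,0.7,0,0,0,10,55,-0.5,0.7,0,0,0,10,59,-0.5,0.7,0,0,0,10,60,-0.5,0.7,0,0,0]}}

```text
time: 23.2
ee_pos: [480.7, -234.2, 172.3]
ee_rot: [175.6, 89.9, -112.9]
ft_force: [0.6, 0.2, -6.2]
opening: 0.204
```

Emit:
{"method": "servo_tool", "body": {"rows": [10,1.5,0,0,0,0,0,10,3,0,0,0,0,0,10,4.5,0,0,0,0,0,10,6,0,0,0,0,0,10,6,0,0,0,0,0]}}

```text
time: 23.7
ee_pos: [480.6, -234.1, 166.2]
ee_rot: [169.7, 89.9, -118.8]
ft_force: [-0.2, 0.6, -5.3]
opening: 0.205
```

```bash
python3 - <<'E'
from h import *
s=read_state();a=np.radians(-18.3); print(s['ee_pos'],s['ft_force'],s['moment'],row([491.5-12*np.cos(a),-237.4-12*np.sin(a),160],-18.3))
crop('side','s16.png',250,90,100,100,6)
E
```

```text
[ 480.61990428 -234.08387169  166.16291676] [-0.18968418  0.59826401 -5.34354999] [0.03285723 0.04098546 0.035554  ] [ 6.2  0.6  0.3 -0.2 -0.1 -0. ]
```

View pics/s16.png

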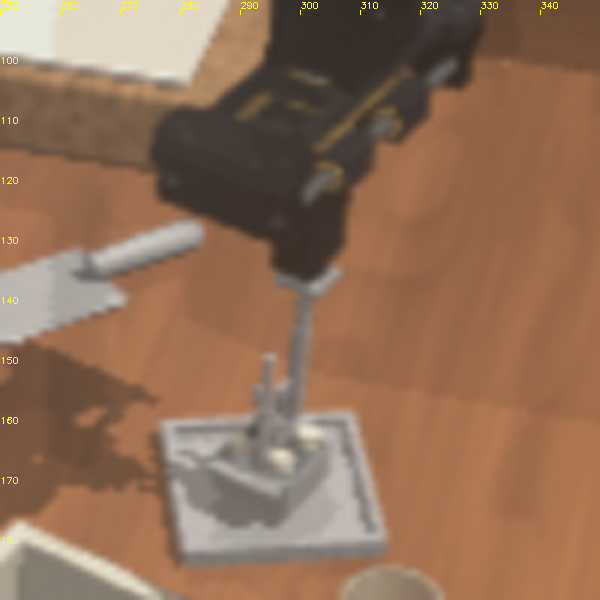

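Emit:
{"method": "servo_tool", "body": {"rows": [10,1,0.3,0,0,0,0,10,2,0.3,0,0,0,0,10,3,0.3,0,0,0,0,10,4,0.3,0,0,0,0,10,4,0.3,0,0,0,0]}}

```text
time: 24.25
ee_pos: [480.3, -234.0, 162.1]
ee_rot: [164.2, 89.9, -124.3]
ft_force: [0.5, 0.4, -6.1]
opening: 0.207
```

Emit:
{"method": "servo_tool", "body": {"rows": [10,1,0,0,0,0,0,10,2,0,0,0,0,0,10,3,0,0,0,0,0,10,3,0,0,0,0,0]}}

```text
time: 24.65
ee_pos: [480.8, -234.3, 159.6]
ee_rot: [-163.0, 89.9, -91.5]
ft_force: [0.2, -1.0, -1.7]
opening: 0.209
```

Emit:
{"method": "servo_tool", "body": {"rows": [10,2,0,0,0,0,0,10,4,0,0,0,0,0,10,6,0,0,0,0,0,10,7.5,0,0,0,0,0,10,7.5,0,0,0,0,0]}}

```text
time: 25.15
ee_pos: [480.5, -234.2, 151.8]
ee_rot: [-178.6, 89.9, -107.1]
ft_force: [-0.2, 0.5, -1.9]
opening: 0.202
```

```bash
python3 - <<'E'
from h import *
s=read_state();a=np.radians(-18.3); print(s['ee_pos'],s['ft_force'],s['moment'],row([480.1-36*np.cos(a),-233.7-36*np.sin(a),152],-18.3))
crop('side','s17.png',260,120,70,70,8)
E
```

```text
[ 480.5265579  -234.24643461  151.79407277] [-0.15016086  0.50402357 -1.9072765 ] [-0.01301188  0.02561688 -0.02056367] [-0.2 36.6  0.3 -0.2 -0.1  0. ]
```

View pics/s17.png

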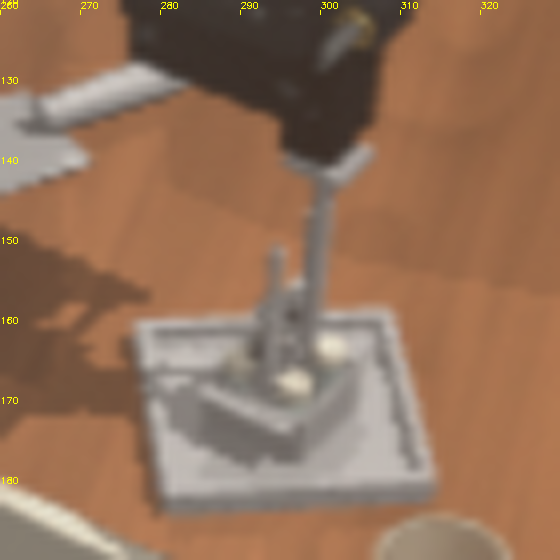

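Emit:
{"method": "servo_tool", "body": {"rows": [10,0,2,0,0,0,0,10,0,5,0,0,0,0,10,0,8,0,0,0,0,10,0,10,0,0,0,0,10,0,10,0,0,0,0]}}

```text
time: 25.7
ee_pos: [470.9, -231.1, 152.1]
ee_rot: [-167.7, 89.9, -96.2]
ft_force: [-0.0, 0.3, -1.1]
opening: 0.207
```

Emit:
{"method": "servo_tool", "body": {"rows": [10,0,3,0,0,0,0,10,0,6,0,0,0,0,10,0,10,0,0,0,0,10,0,14,0,0,0,0,10,0,14,0,0,0,0]}}

```text
time: 26.2
ee_pos: [457.0, -226.4, 152.0]
ee_rot: [-173.4, 89.9, -101.9]
ft_force: [-0.7, -0.3, -1.5]
opening: 0.203
```

```bash
python3 - <<'E'
from h import *
s=read_state();a=np.radians(-18.3); print(s['ee_pos'],s['ft_force'],s['moment'],row([480.1-36*np.cos(a),-233.7-36*np.sin(a),152],-18.3))
crop('side','s18.png',260,120,70,70,8)
E
```

```text
[ 457.0056998  -226.44111431  152.02047585] [-0.71656784 -0.27315443 -1.51239997] [ 0.03732255 -0.01098632  0.05242072] [ 0.  11.8  0.3 -0.2 -0.1  0. ]
```

View pics/s18.png

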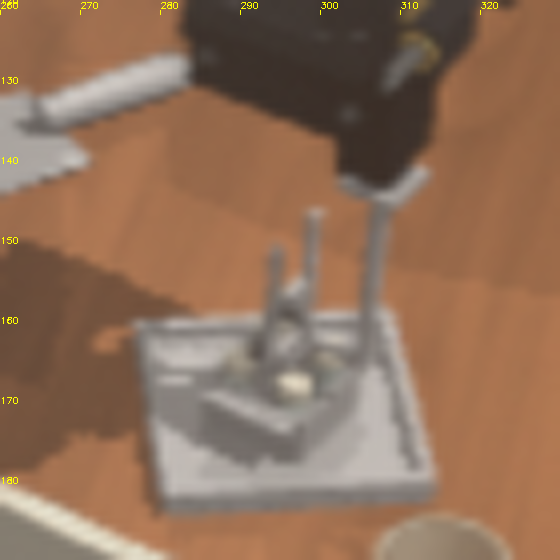

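Emit:
{"method": "servo_tool", "body": {"rows": [10,0,5,0,0,0,0,10,0,12,0,0,0,0,10,0,18,0,0,0,0,10,0,18,0,0,0,0]}}

```text
time: 26.65
ee_pos: [439.4, -220.5, 152.0]
ee_rot: [-172.8, 89.9, -101.3]
ft_force: [0.9, -0.4, -1.5]
opening: 0.205
```

```bash
python3 - <<'E'
from h import *
s=read_state();print(s['ee_pos'],s['ft_force'])
crop('side','s19.png',260,120,70,70,8)
E
```

```text
[ 439.3839558  -220.46696608  152.0072134 ] [ 0.89179881 -0.44705224 -1.53164835]
```

View pics/s19.png

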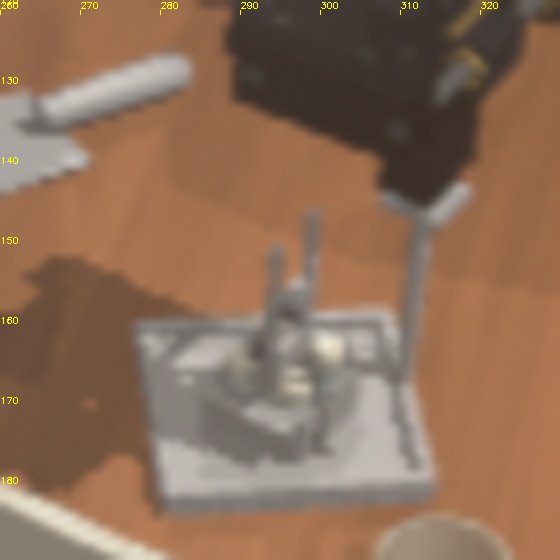

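Emit:
{"method": "servo_tool", "body": {"rows": [10,-12,0,0,0,0,0,10,-30,0,0,0,0,0,10,-60,0,0,0,0,0,10,-90,0,0,0,0,0,10,-112,0,0,0,0,0,10,-118,0,0,0,0,0,10,-118,0,0,0,0,0]}}

```text
time: 27.4
ee_pos: [440.5, -220.7, 271.2]
ee_rot: [-108.9, 89.8, -37.4]
ft_force: [-0.1, 0.8, -1.3]
opening: 0.205
```

```bash
python3 - <<'E'
from h import *
s=read_state();print(s['ee_pos'],s['ft_force']);print(row([546.7,281.8,268],17.5))
E
```

```text
[ 440.53312465 -220.68545696  271.19741718] [-0.06889426  0.80201163 -1.32419076]
[ 2.500e+00  5.870e+01  5.102e+02 -3.600e+01 -1.000e-01  2.000e-01]
```

Emit:
{"method": "servo_tool", "body": {"rows": [10,0,2,15,-1,0,0,10,0,5,45,-4,0,0,10,0,9,80,-7,0,0,10,0,13,115,-10,0,0,10,0,17,150,-13,0,0,10,0,21,185,-16,0,0,10,0,26,225,-18,0,0,10,0,29,255,-18,0,0]}}

```text
time: 28.2
ee_pos: [492.9, 34.5, 269.1]
ee_rot: [167.7, 89.9, -102.5]
ft_force: [1.4, 0.3, -2.0]
opening: 0.204
```

```bash
python3 - <<'E'
from h import *
s=read_state();print(s['ee_pos'],s['ft_force']);print(row([546.7,281.8,268],17.5))
E
```

```text
[492.85818252  34.5246467  269.10612932] [ 1.44462931  0.33374658 -2.00651924]
[ 7.000e-01 -5.290e+01  2.475e+02 -1.770e+01 -1.000e-01 -0.000e+00]
```

Emit:
{"method": "servo_tool", "body": {"rows": [10,0,-8,40,-4,0,0,10,0,-16,75,-8,0,0,10,0,-24,112,-12,0,0,10,0,-32,150,-16,0,0,10,0,-40,188,-17.7,0,0,10,0,-48,225,-17.7,0,0,10,0,-52.9,245,-17.7,0,0,10,0,-52.9,247.5,-17.7,0,0]}}

```text
time: 29.0
ee_pos: [544.3, 286.8, 265.8]
ee_rot: [90.9, 89.7, -161.2]
ft_force: [-0.4, 0.2, -0.9]
opening: 0.207
```

Emit:
{"method": "servo_tool", "body": {"rows": [10,0,0,0,0,0,0]}}

```text
time: 29.1
ee_pos: [543.5, 286.8, 264.3]
ee_rot: [99.6, 89.6, -152.4]
ft_force: [1.1, -0.2, -1.3]
opening: 0.205
```

```bash
python3 - <<'E'
from h import *
s=read_state();print(s['ee_pos'],s['ft_force']);print(row([546.7,281.8,265],17.5))
E
```

```text
[543.47565953 286.79082035 264.33707031] [ 1.12856103 -0.22574669 -1.27853467]
[-0.7 -1.5 -5.7  0.4 -0.1 -0.4]
```

Emit:
{"method": "servo_tool", "body": {"rows": [10,-0.7,-1.5,-5.7,0.4,-0.1,-0.4,10,-0.7,-1.5,-5.7,0.4,-0.1,-0.4,10,-0.7,-1.5,-5.7,0.4,-0.1,-0.4,10,-0.7,-1.5,-5.7,0.4,-0.1,-0.4]}}

```text
time: 29.5
ee_pos: [546.9, 281.0, 265.5]
ee_rot: [6.7, 90.0, 114.1]
ft_force: [-0.3, 0.4, -1.6]
opening: 0.206
```

```bash
python3 - <<'E'
from h import *
s=read_state();print(s['ee_pos'],s['ft_force']);print(row([546.7,281.8,225],17.5))
crop('side','s20.png',170,225,100,75,8)
E
```

```text
[546.89211647 280.98710939 265.46155219] [-0.33512851  0.42821296 -1.64953817]
[40.5 -0.1  0.8 -0.1  0.  -0. ]
```

View pics/s20.png

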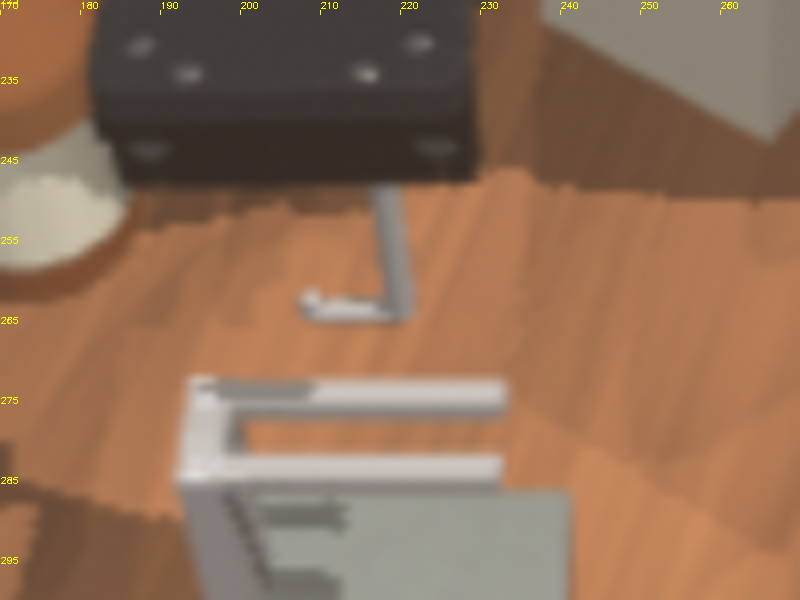

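Emit:
{"method": "servo_tool", "body": {"rows": [10,8,0,0.8,0,0,0,10,20,0.2,0.8,0,0,0,10,32,0.2,0.8,0,0,0,10,40,0.2,0.8,0,0,0,10,40,0.2,0.8,0,0,0,10,40,0.2,0.8,0,0,0]}}

```text
time: 30.15
ee_pos: [546.3, 282.0, 225.1]
ee_rot: [55.2, 90.0, 162.7]
ft_force: [-0.4, 0.0, -1.1]
opening: 0.199
```

```bash
python3 - <<'E'
from h import *
s=read_state();print(s['ee_pos'],s['ft_force']);print(row([546.7,281.8,185],17.5))
crop('side','s21.png',170,225,100,75,8)
E
```

```text
[546.31073091 281.96616301 225.11420756] [-0.37741529  0.02022838 -1.0583652 ]
[40.1 -0.3 -0.3 -0.   0.  -0. ]
```

View pics/s21.png

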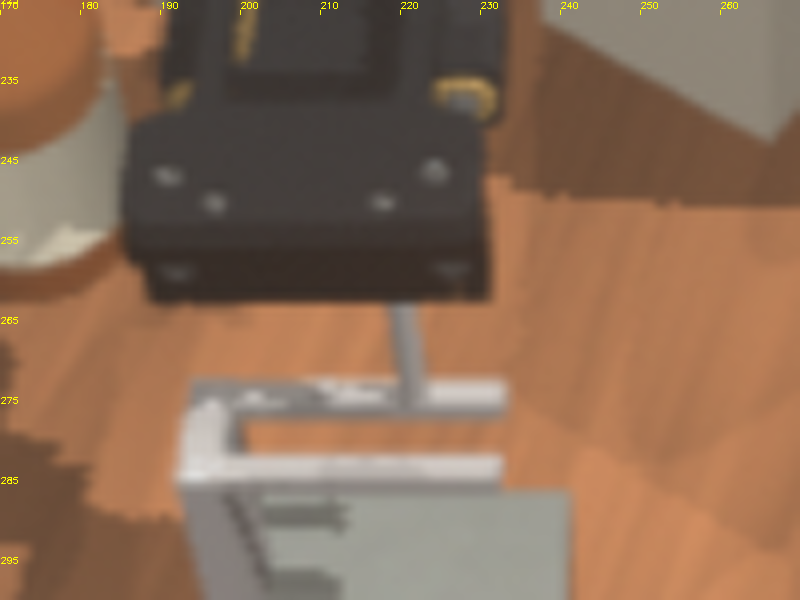

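Emit:
{"method": "servo_tool", "body": {"rows": [10,4,-0.3,-0.2,0,0,0,10,8,-0.3,-0.2,0,0,0,10,12,-0.3,-0.2,0,0,0,10,16,-0.3,-0.2,0,0,0,10,20,-0.3,-0.2,0,0,0,10,20,-0.3,-0.2,0,0,0]}}

```text
time: 30.8
ee_pos: [546.5, 281.8, 204.8]
ee_rot: [71.0, 89.9, 178.5]
ft_force: [-0.3, -0.3, -1.1]
opening: 0.202
```

Emit:
{"method": "servo_tool", "body": {"rows": [10,5,0,0,0,0,0,10,12,0,0,0,0,0,10,20,0,0,0,0,0,10,28,0,0,0,0,0,10,36,0,0,0,0,0,10,42,0,0,0,0,0,10,42,0,0,0,0,0]}}

```text
time: 31.5
ee_pos: [545.8, 281.5, 161.4]
ee_rot: [93.3, 89.8, -159.2]
ft_force: [-0.8, 0.2, -1.3]
opening: 0.2
```

```bash
python3 - <<'E'
from h import *
s=read_state();print(s['ee_pos'],s['ft_force']);print(row([546.7,281.8,125],17.5))
E
```

```text
[545.77933315 281.46167695 161.36312175] [-0.75176745  0.16054449 -1.32053495]
[36.4 -1.1  0.1 -0.  -0.  -0.2]
```

Emit:
{"method": "servo_tool", "body": {"rows": [10,5,-1.1,0.1,0,0,-0.2,10,12,-1.1,0.1,0,0,-0.2,10,20,-1.1,0.1,0,0,-0.2,10,28,-1.1,0.1,0,0,-0.2,10,35,-1.1,0.1,0,0,-0.2,10,35,-1.1,0.1,0,0,-0.2]}}

```text
time: 32.1
ee_pos: [545.8, 281.4, 124.7]
ee_rot: [109.2, 89.9, -143.3]
ft_force: [-0.2, 0.1, -1.4]
opening: 0.205
```

Emit:
{"method": "servo_tool", "body": {"rows": [10,1,0,0,0,0,0,10,2,0,0,0,0,0,10,3,0,0,0,0,0,10,3,0,0,0,0,0]}}

```text
time: 32.5
ee_pos: [545.9, 281.4, 121.9]
ee_rot: [110.2, 89.9, -142.3]
ft_force: [0.2, -0.2, -1.3]
opening: 0.204
```

```bash
python3 - <<'E'
from h import *
s=read_state();print(s['ee_pos'],s['ft_force'],s['moment']);print(row([546.7,281.8,122],17.5))
crop('side','s22.png',170,225,100,75,8)
E
```

```text
[545.92391582 281.43663033 121.86478199] [ 0.15103086 -0.173752   -1.26474258] [-0.01696574  0.00510855 -0.02558409]
[-0.1 -0.8  0.1 -0.  -0.  -0.1]
```

View pics/s22.png

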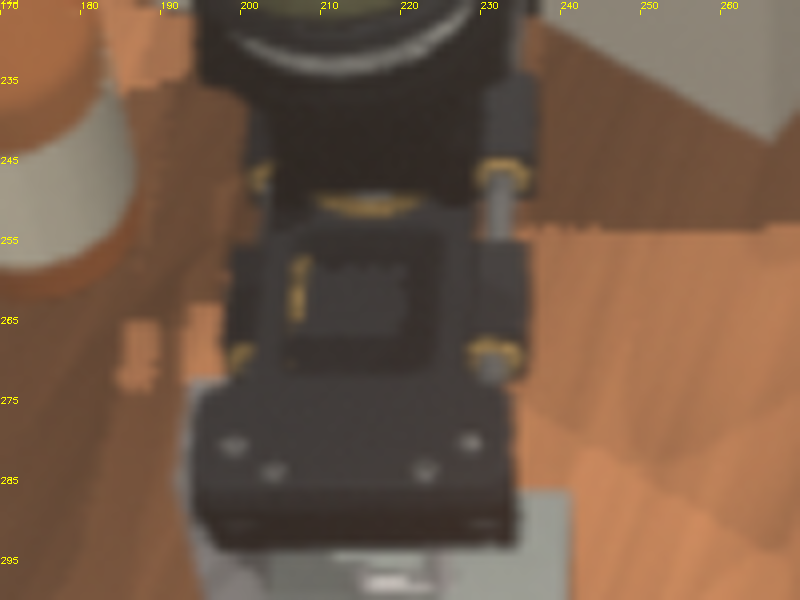

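Emit:
{"method": "servo_tool", "body": {"rows": [10,0,-0.8,0,0,0,0,10,1,-0.8,0,0,0,0,10,1,-0.8,0,0,0,0]}}

```text
time: 32.85
ee_pos: [547.1, 281.8, 121.7]
ee_rot: [115.5, 89.9, -137.0]
ft_force: [-0.1, -1.1, 1.8]
opening: 0.205
```

Emit:
{"method": "servo_tool", "body": {"rows": [10,0.6,0,0,0,0,0,10,0.6,0,0,0,0,0]}}

```text
time: 33.05
ee_pos: [547.1, 281.9, 121.6]
ee_rot: [111.5, 90.0, -141.0]
ft_force: [-1.4, -1.5, 5.0]
opening: 0.207
```

Emit:
{"method": "servo_tool", "body": {"rows": [10,-0.4,0,0,0,0,0,10,-0.4,0,0,0,0,0,30,-0.4,0,0,0,0,0,60,-0.4,0,0,0,0,0,60,-0.4,0,0,0,0,0,60,-0.4,0,0,0,0,0,60,-0.4,0,0,0,0,0]}}

```text
time: 33.75
ee_pos: [547.1, 281.9, 122.1]
ee_rot: [113.0, 90.0, -139.5]
ft_force: [0.9, -0.5, 0.4]
opening: 0.58
```

```bash
python3 - <<'E'
from h import *
s=read_state();print(s['ee_pos'],s['ft_force'],s['ee_rot'],s['opening'])
E
```

```text
[547.13235822 281.87170765 122.0519228 ] [ 0.94243029 -0.51927557  0.43385088] [ 113.01825881   89.95647098 -139.51298327] 0.5796075501159416
```

Released with no load on the tool. I'll go straight up, then clear of the view.

Emit:
{"method": "servo_tool", "body": {"rows": [60,-8,0,0,0,0,0,60,-20,0,0,0,0,0,60,-45,0,0,0,0,0,60,-75,0,0,0,0,0,60,-105,0,0,0,0,0,60,-130,0,0,0,0,0,60,-140,0,0,0,0,0,60,-140,0,0,0,0,0]}}

```text
time: 34.55
ee_pos: [548.1, 282.4, 264.4]
ee_rot: [-78.6, 89.8, 28.9]
ft_force: [-0.0, 1.2, 0.4]
opening: 0.689
```

```bash
python3 - <<'E'
from h import *
s=read_state();print(s['ee_pos'],s['ft_force'],row([450,420,280],17.5))
crop('side','s23.png',180,240,80,75,8)
i=snapshot('side');cv2.imwrite('pics/s23f.png',cv2.cvtColor(i,cv2.COLOR_RGB2BGR))
E
```

```text
[548.10215533 282.35193254 264.4429118 ] [-0.02522313  1.19063355  0.42516046] [-15.6  52.2 160.8  -0.    0.    0.2]
```

View pics/s23.png

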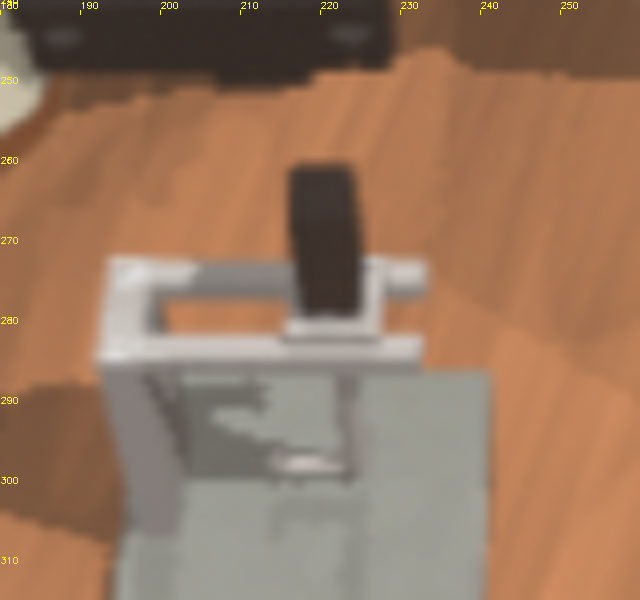

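Rod hangs home, as at the start (handle at 216–225, collar on prongs at row 281). I'll move aside for the final check.

Emit:
{"method": "servo_tool", "body": {"rows": [60,-5,10,30,0,0,0,60,-10,22,65,0,0,0,60,-15,35,100,0,0,0,60,-15,46,135,0,0,0,60,-15,52,158,0,0,0,60,-15,52,160,0,0,0,60,-15,52,160,0,0,0]}}

```text
time: 35.35
ee_pos: [448.7, 418.4, 274.4]
ee_rot: [121.5, 89.7, -131.0]
ft_force: [0.2, -0.9, 0.2]
opening: 0.689
```

```bash
python3 - <<'E'
from h import *
for n in('side','top'):
  i=snapshot(n);cv2.imwrite(f'pics/{n}_f.png',cv2.cvtColor(i,cv2.COLOR_RGB2BGR))
  if n=='top': crop(n,'tf.png',310,170,70,70,8,i)
  else: crop(n,'sf.png',260,120,70,70,8,i)
s=read_state();print(s['ee_pos'],s['ft_force'],s['time'])
E
```

```text
[450.31796074 416.86065415 275.19962034] [ 0.36933131 -0.80976083  0.59314898] 35.45
```

View pics/top_f.png

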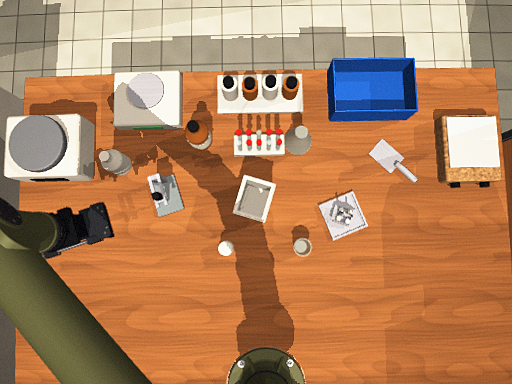

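View pics/side_f.png

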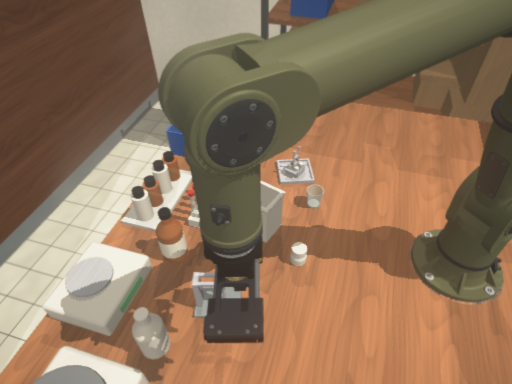

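View pics/sf.png

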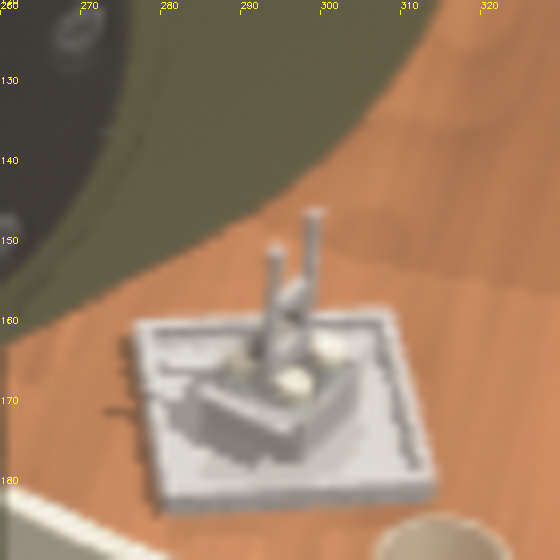

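View pics/tf.png

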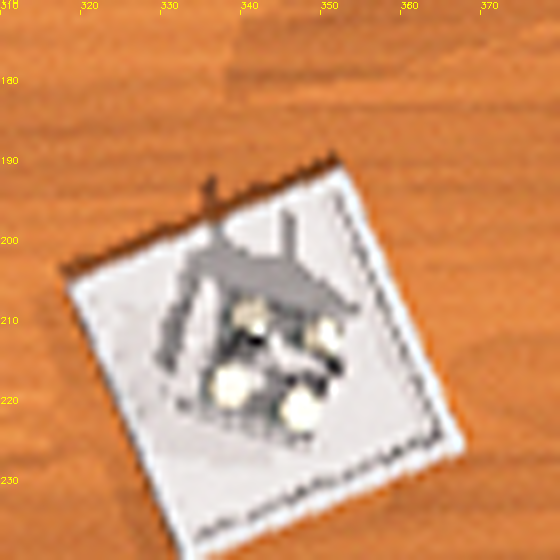

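Emit:
{"method": "servo_tool", "body": {"rows": [60,0,0,0,0,0,0,60,0,0,0,0,0,0,60,0,0,0,0,0,0,60,0,0,0,0,0,0]}}

```text
time: 35.85
ee_pos: [450.6, 416.5, 275.3]
ee_rot: [130.6, 89.8, -122.1]
ft_force: [-0.9, 0.7, -0.7]
opening: 0.691
```

```bash
python3 -c "
from plant import *
print(read_state()['joint_velocities']);print(finish_job())"
```

```text
[-0.21447244  0.042278   -0.20779709 -0.02023464  0.00579187  0.00541767
 -0.05075754]
the job is handed in; nothing more can be done
None
```

The job is done and handed in at about 36 s of the 72 s allowed. The carrier stands in the drain tray, unhooked, and the rod is back in its stand.

- **Finding the hole:** I felt the plate's top edge with the hook foot and found it about 80 mm above the bench, which puts the hole centre at about 62 mm. The hook went through the hole without any noticeable sideways force.
- **Lift and placing:** The force reading gave the carrier about 0.4–0.5 kg. It came out level and was set down in the tray. The gripper never touched it.
- **Last checks:**
  - The final pictures show the tank empty and the carrier upright and flat inside the tray.
  - The rod hangs where it did at the start, with its collar on the prongs.
  - The other things on the bench look unmoved. The spatula, part of the tuberack and the flask were hidden by the arm in the last side view, so for those I relied on the top view.
- **What went less well:** I sent one step too many during the feel, so the push on the plate reached about 11 N for a moment. That is more than the few newtons asked for. The carrier did not shift visibly. The two cameras disagreed by up to about 3 mm on positions, which was within the clearances.

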